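# Count three marbles into the pan

### The arm

A 6-joint arm with a two-finger parallel gripper is mounted at the origin on the work surface. World frame = base frame: x ahead of the robot, y to its left, z up, the work surface at z = 0. Lengths are in m, angles in rad, forces in N, time in s.
With the tool pointing down it reaches from about 0.3 to 0.75 m from the base axis. Payload 8.5 kg.
Tool frame: the origin (TCP) lies on the mounting face of the last link; the fingertips stand 166 mm ahead of it and the grasp point (between the pads) lies 147 mm ahead of it; x points along the fingers, y is the direction in which the jaws open and shut, and the axes are right-handed (so a half turn about x gives the same grasp; the last joint's range is limited). The gripper opens to 88 mm and grips with 3 to 60 N. Pads are 18 mm wide; open, the fingers measure 123 mm over their backs; the gripper's body (75 mm by 187 mm) begins 45 mm behind the grasp point.
Start: joints at [-1.44, 0.381, 1.297, -0, 1.464, -0.215], TCP at [0.186, -0.517, 0.405] pointing down, gripper open.
Joint ranges: [-3.11, 3.11], [-0.89, 2.33], [0.22, 2.48], [-1.42, 4.56], [0.17, 2.85], [-2.88, 2.88]. Speed limits (rad/s): [2.39, 2.39, 3.14, 3.14, 3.14, 3.14].

### API

Orientations are given as a 3x3 rotation matrix whose columns are the frame's x, y, z axes.
In Python, from station import r gives the robot as it stands.
- The arm moves only by the tool move_arm, never from a script. Its argument "motion" is a list of rows, each a list of 3 entries, a list of its own where there are three numbers: the shift along the tool's x, y, z in m, then the turn about the tool's x in rad, then the finger opening in m, from 0 to 0.0881. A call has 1 to 12 rows; each row is the pose to reach, as a shift and turn from the pose commanded when the call began, along the tool's axes at that moment; what a row does not reach only later rows make up. A row lasts 1/12 s, in which the tool goes at most 41.7 mm and 7.16 degrees, less where a joint would pass 70% of its speed; a pose out of reach is approached as far as the arm can. A call with a gripper value outside its range is refused whole. The fingers move at their own pace and stop on an object; the grip force is fixed at half the most. Time passes only in rows, so rows that repeat a pose let the fingers close. It gives the time, the measured TCP pose, the force and the opening at its end, in the units of the state.
- r.get_state(): the state, without advancing time (a new reading comes with each control period).
- r.camera(name): name is "side" or "top" or "wrist"; returns a dict with "img" (480x640x3 uint8, red, green, blue), "fx", "fy", "cx", "cy" (pixels), "k1" (the pictures are not rectified: a ray, as slopes to the right and down, at radius r is drawn at 1 + k1 r^2 times it, then the intrinsics apply), "world_from_camera" (4x4, takes a point from camera to world coordinates); the wrist camera has in their place "T_tool_cam" (4x4, takes a point from camera to tool coordinates, whose origin is the TCP and whose axes are the tool frame's). Camera axes: x right, y down, z forward; pixel columns grow to the right and rows downward; lengths in m; the calibration is good to about 2 mm. A picture is of the moment at which its call begins: read the wrist's pose just before it. There is no depth.
- r.finish_job(): hands the job in, once; it reports no verdict.
The state is a dict: "t": time; "joint_pos": joint angles; "qvel": joint speeds; "joint_torque": joint torques, N m; "tcp_pos": TCP position; "orientation": TCP orientation; "contact_force": force on the tool from outside, world axes, zero at the start; "wrist_torque": the same for the moment, N m; "width": opening from 0.0 (shut) to 1.0 (fully open).
Only numpy, scipy, OpenCV 4.12 (cv2) and the standard library are available. Lean on these libraries where they do the work, as an engineer would, in place of code of your own. Each camera call takes 0.05 s, during which the arm holds its last target.

### The job

Make up a lot of three marbles: stand the little steel pan on the table under the spout of the red dispenser and let go of it, then turn the black paddle knob clockwise two clicks, let go of it until both marbles have rolled into the pan, take a fresh hold and turn it just one click more for the third. With the knob let go on that third click, take the pan up again and stand it, with its three marbles, wholly on the round cork pad. Spill no marble, and do not knock the other wares about.

Things in the scene. Friction and masses are not known exactly. Their poses are not given: they have to be found in the camera images.
- dispenser: red marble dispenser, fixed: foot plate 140 x 130 mm, a post, and a drum 122 mm across on a 124 mm square plate, whose clear lid ends 155 mm above the table; the black paddle knob stands on it. Origin on the table under the knob's axis. A steel chute (34 mm wide) slopes down along the dispenser's -x axis to its lip (spout). The foot reaches only 70 mm from the axis; below the lip is open table
- spout (a point): middle of the chute's lip, 112 mm from the knob's axis along the dispenser's -x and 61 mm above the table. A marble rolling off lands some 10 to 30 mm further out along -x
- aim (a point): point on the table top 22 mm beyond the lip along the dispenser's -x (axes as the dispenser's): the pan's centre stands well here, within 20 mm, its handle pointing away from the dispenser
- knob (a joint): knob angle in rad: about 0 at the start (on a click), grows when turned clockwise seen from above; stops at -0.15 and 4.1. Clicks every 0.785 (45 degrees): a detent of about 0.13 N m pulls it to the nearest click, so past half-way it snaps onward, and let go it rests on the click. Each click drops one of the five marbles, shortly after half-way; a marble does not go back
- knob_grip (a point): on the knob's axis, 184 mm above the table. The paddle is a black upright bar 52 mm long (this point's x axis), 16 thick (y), 36 high, from 168 to 204 above the table and 13 above the lid, white mark on top at its -x end; it turns about the vertical. Three clicks take two or three grasps
- pan: loose little steel pan, 0.14 to 0.24 kg; origin at the centre of its underside. Bowl 76 mm across, 42 high, wall 4, inner floor 5 up. Its black straight handle, 12 mm wide and 16 high (24 to 40 above the underside), sticks out level along the pan's -x axis from 36 to 124 mm from the centre; pinch it from above about 90 mm from the centre
- pad: round cork pad fixed on the table, 130 mm across, 6 thick; origin at the centre of its underside
- ball1_center (a point): centre of the blue glass marble, 20 mm across, 11 g; at the start in a pocket of the drum, number 1 to fall
- ball2_center (a point): centre of the yellow glass marble, 20 mm across, 11 g; at the start in a pocket of the drum, number 2 to fall
- ball3_center (a point): centre of the green glass marble, 20 mm across, 11 g; at the start in a pocket of the drum, number 3 to fall
- ball4_center (a point): centre of the orange glass marble, 20 mm across, 11 g; at the start in a pocket of the drum, number 4 to fall
- ball5_center (a point): centre of the white glass marble, 20 mm across, 11 g; at the start in a pocket of the drum, number 5 to fall
- goblet: bystander: brass goblet, 60 wide, 120 tall (mm), loose; origin at the centre of its underside
- mug: bystander: blue mug, 76 wide, 85 tall (mm), loose; origin at the centre of its underside
- dish: bystander: white china plate lying flat, 150 wide, 22 tall (mm), loose; origin at the centre of its underside
- jar: bystander: green glass jar with brass lid, 52 wide, 90 tall (mm), loose; origin at the centre of its underside
- shaker: bystander: small steel salt shaker, 38 wide, 68 tall (mm), loose; origin at the centre of its underside
- toast_rack: bystander: steel wire toast rack, 60 x 110, 62 tall (mm), loose; origin at the centre of its underside
There are look-alikes about, which are no part of the job. Of the things like the pad, leave any that is yellow; of the rest the smaller one is meant. What is shaped like the pan but pink is not meant.

How it is judged:
On the way, in this order (a step that is already met when the one before it is completed fails the run):
1. the pan stands released under the spout before the knob is turned (centre within 20 mm of the aim point) (horizontal distance between pan and aim below 0.02 m and height (world z) of pan below 0.004 m and angle between pan's own z axis and vertical below 0.06 rad and contact force between the fingers and pan below 0.3 N and value of joint knob below 0.3 rad), for 0.2 s.
2. the knob, let go, rests on the second click (within 0.15 rad) and two marbles lie in the pan under the spout (value of joint knob between 1.4208 and 1.7208 rad and horizontal distance between each of ball1_center, ball2_center and pan below 0.034 m and z of each of ball1_center, ball2_center in the frame of pan below 0.045 m and contact force between the fingers and dispenser below 0.3 N), for 0.2 s.
3. the knob, let go, rests on the third click (within 0.15 rad) and three marbles lie in the pan, which still stands under the spout (value of joint knob between 2.2062 and 2.5062 rad and horizontal distance between each of ball1_center, ball2_center, ball3_center and pan below 0.034 m and z of each of ball1_center, ball2_center, ball3_center in the frame of pan below 0.045 m and height (world z) of each of ball4_center, ball5_center above 0.12 m and contact force between the fingers and dispenser below 0.3 N and horizontal distance between pan and aim below 0.03 m and height (world z) of pan below 0.004 m), for 0.3 s.
At the end, for the whole second after the job is handed in: the pan stands level, at rest and released wholly on the cork pad (centre within 27 mm of the pad's), with exactly three marbles in it; the other two are still in the dispenser, and the knob rests within 0.15 rad of the third click (value of joint knob between 2.2062 and 2.5062 rad and horizontal distance between each of ball1_center, ball2_center, ball3_center and pan below 0.034 m and z of each of ball1_center, ball2_center, ball3_center in the frame of pan below 0.045 m and height (world z) of each of ball4_center, ball5_center above 0.12 m and horizontal distance between pan and pad below 0.027 m and z of pan in the frame of pad between 0.003 and 0.009 m and angle between pan's own z axis and vertical below 0.06 rad and linear speed of pan below 0.02 m/s and contact force between the fingers and pan below 0.3 N); the robot touches nothing.
It fails at once if the knob is turned on to a fourth click (beyond 3.5 clicks) (value of joint knob above 2.7489 rad).
It fails at once if a marble falls on the table ((height (world z) of ball1_center below 0.022 m and horizontal distance between ball1_center and pan above 0.045 m) or (height (world z) of ball2_center below 0.022 m and horizontal distance between ball2_center and pan above 0.045 m) or (height (world z) of ball3_center below 0.022 m and horizontal distance between ball3_center and pan above 0.045 m) or (height (world z) of ball4_center below 0.022 m and horizontal distance between ball4_center and pan above 0.045 m) or (height (world z) of ball5_center below 0.022 m and horizontal distance between ball5_center and pan above 0.045 m)).
It fails at once if one of the other wares is shifted by more than 40 mm (distance of any of goblet, mug, dish, jar, shaker, toast_rack from where it was at the start of the episode above 0.04 m).
It also fails if it takes over 72 s, if anything falls off the work surface, if the arm or the gripper's body presses on something with over 40 N, if the wrist force passes 120 N, or if a joint passes its speed limit or range.

## Working session

There is one attempt and no reset: what is moved stays moved. The work goes in short steps, Python scripts to look and compute and a tool call to move; the robot and the scene stay as the last step left them, time stands still between calls to the robot, and variables do not carry over. Pictures are saved under pics/ and viewed, and the job is handed in when it is done.

Besides the shell and the picture viewer there is one more tool, called after "Call:" by a JSON object that holds its "api" and its "payload". move_arm: Moves the arm, as the interface text tells. Its arguments: {"type":"object","properties":{"motion":{"type":"array"}},"required":["motion"]}

```bash
mkdir -p pics; ls; python3 - <<'E'
from station import r
import cv2,numpy as np
s=r.get_state();print({k:np.round(v,3).tolist() for k,v in s.items()})
for n in ["side","top","wrist"]:
    c=r.camera(n);cv2.imwrite(f"pics/{n}0.png",c["img"][:,:,::-1])
    print(n,{k:(np.round(v,4).tolist()) for k,v in c.items() if k!="img"})
E
```

```text
pics
{'t': 0.0, 'joint_pos': [-1.44, 0.381, 1.298, -0.0, 1.464, -0.215], 'qvel': [0.001, -0.0, -0.001, -0.0, -0.003, 0.001], 'joint_torque': [-0.0, -43.793, -22.456, 0.071, 0.035, -0.0], 'tcp_pos': [0.186, -0.517, 0.404], 'orientation': [[-0.0, 0.339, -0.941], [0.001, -0.941, -0.339], [-1.0, -0.001, -0.0]], 'contact_force': [-0.782, 0.071, -0.119], 'wrist_torque': [-0.022, -0.028, -0.016], 'width': 1.0}
side {'fx': 454.5564, 'fy': 454.5564, 'cx': 313.6921, 'cy': 237.3813, 'k1': -0.1119, 'world_from_camera': [[-0.9524, -0.2044, 0.2263, 0.2673], [-0.3049, 0.6521, -0.6941, 0.7657], [-0.0057, -0.7301, -0.6834, 0.9178], [0.0, 0.0, 0.0, 1.0]]}
top {'fx': 576.423, 'fy': 576.423, 'cx': 313.5001, 'cy': 228.6932, 'k1': 0.0204, 'world_from_camera': [[0.0054, -0.995, 0.1, 0.3341], [-1.0, -0.0048, 0.0068, -0.0446], [-0.0063, -0.1, -0.995, 1.7988], [0.0, 0.0, 0.0, 1.0]]}
wrist {'fx': 401.5656, 'fy': 401.5656, 'cx': 313.5373, 'cy': 239.3625, 'k1': -0.0023, 'T_tool_cam': [[-0.0013, -0.2989, 0.9543, 0.0199], [1.0, -0.0013, 0.0009, -0.0004], [0.001, 0.9543, 0.2989, -0.0763], [0.0, 0.0, 0.0, 1.0]]}
```

View pics/side0.png

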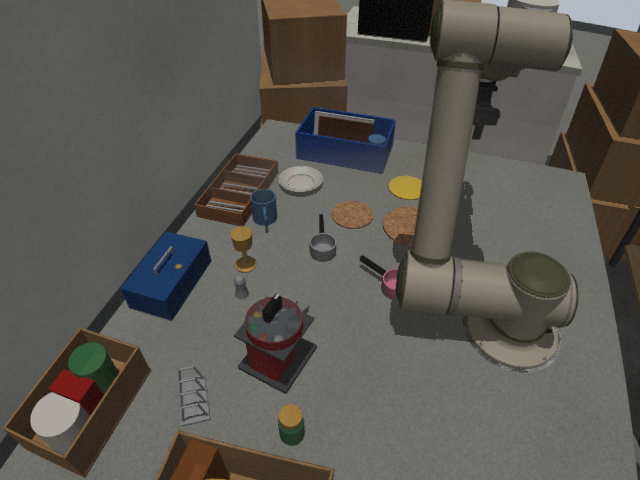

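View pics/top0.png

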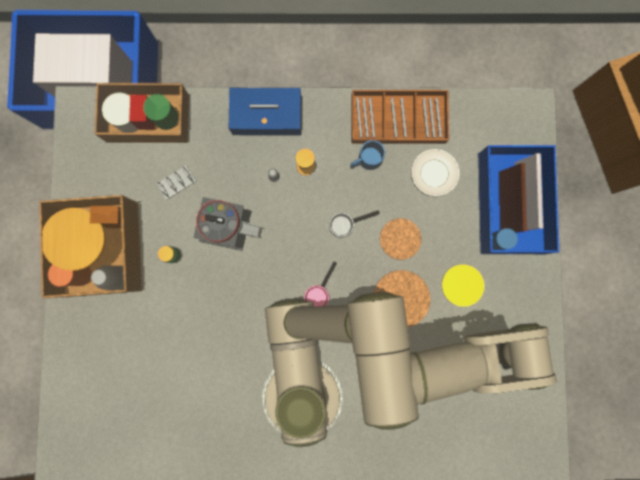

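View pics/wrist0.png

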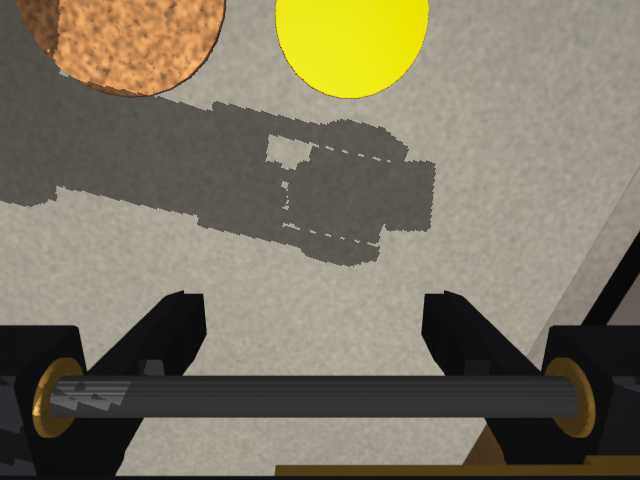

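The side and top views show the candidates, given here in top-view pixels. Cork discs are at (400,239), small, and (403,298), large, and a yellow disc is at (463,285). The steel pan is at (341,226) and the pink one at (317,295). The small cork disc and the steel pan fit the description. Next I measure them and check them in an enlarged crop.

```bash
cat > h.py <<'E'
import cv2,numpy as np
from station import r
def K(c): return np.array([[c["fx"],0,c["cx"]],[0,c["fy"],c["cy"]],[0,0,1.]])
def D(c): return np.array([c["k1"],0,0,0,0.])
def tool():
    s=r.get_state();T=np.eye(4);T[:3,:3]=s["orientation"];T[:3,3]=s["tcp_pos"];return T
def shot(n,save=None):
    T=tool();c=dict(r.camera(n))
    c["W"]=T@np.array(c["T_tool_cam"]) if n=="wrist" else np.array(c["world_from_camera"])
    if save: cv2.imwrite(save,c["img"][:,:,::-1])
    return c
def ray(c,p):
    u=cv2.undistortPointsIter(np.array(p,float).reshape(-1,1,2),K(c),D(c),None,None,(3,40,1e-9)).reshape(-1,2)
    d=np.c_[u,np.ones(len(u))]@c["W"][:3,:3].T
    return c["W"][:3,3],d
def onz(c,p,z):
    o,d=ray(c,p);return o+d*((z-o[2])/d[:,2])[:,None]
def proj(c,P):
    W=np.linalg.inv(c["W"]);rv=cv2.Rodrigues(W[:3,:3])[0]
    return cv2.projectPoints(np.array(P,float).reshape(-1,1,3),rv,W[:3,3],K(c),D(c))[0].reshape(-1,2)
def go(target,Rt=None):
    "shift in tool axes"
    T=tool();return T[:3,:3].T@(np.array(target)-T[:3,3])
def circ(P):
    A=np.c_[2*P[:,:2],np.ones(len(P))];s=np.linalg.lstsq(A,(P[:,:2]**2).sum(1),rcond=None)[0]
    return s[:2],np.sqrt(s[2]+s[:2]@s[:2])
E
python3 - <<'E'
from h import *
c=shot("top");im=c["img"];np.save("top0.npy",im)
cr=cv2.resize(im[130:330,160:480],None,fx=2.5,fy=2.5,interpolation=cv2.INTER_CUBIC);cv2.imwrite("pics/topcrop.png",cr[:,:,::-1])
hsv=cv2.cvtColor(im,cv2.COLOR_RGB2HSV)
for n,p in dict(cork=(400,239),big=(403,298)).items():
    m=cv2.inRange(hsv,(5,80,80),(20,255,255));n_,l=cv2.connectedComponents(m)
    k=(l==l[p[1],p[0]]).astype(np.uint8);ct=max(cv2.findContours(k,0,1)[0],key=cv2.contourArea).reshape(-1,2)
    print(n,circ(onz(c,ct,.006)),len(ct))
for n,p,z in [("pan",(341,226),.042),("panhandle",(378,212),.04),("disp axis",(219,220),.155),("chute lip",(262,232),.061),("goblet",(306,159),.12),("mug",(372,155),.085),("shaker",(273,174),.068),("jar",(167,254),.09),("dish",(436,172),.02)]:
    print(n,onz(c,[p],z))
E
```

```text
cork (array([ 0.48500481, -0.30263955]), np.float64(0.06387974257813976)) 117
big (array([ 0.3087967 , -0.31372133]), np.float64(0.0754377764880201)) 167
pan [[ 0.51938853 -0.1167501   0.042     ]]
panhandle [[ 0.5633932  -0.23043881  0.04      ]]
disp axis [[0.52312518 0.23821633 0.155     ]]
chute lip [[0.49796639 0.12329388 0.061     ]]
goblet [[ 0.71025637 -0.00973602  0.12      ]]
mug [[ 0.73115121 -0.20850358  0.085     ]]
shaker [[0.67500138 0.09160847 0.068     ]]
jar [[0.42831627 0.40141552 0.09      ]]
dish [[ 0.69278225 -0.41421576  0.02      ]]
```

View pics/topcrop.png

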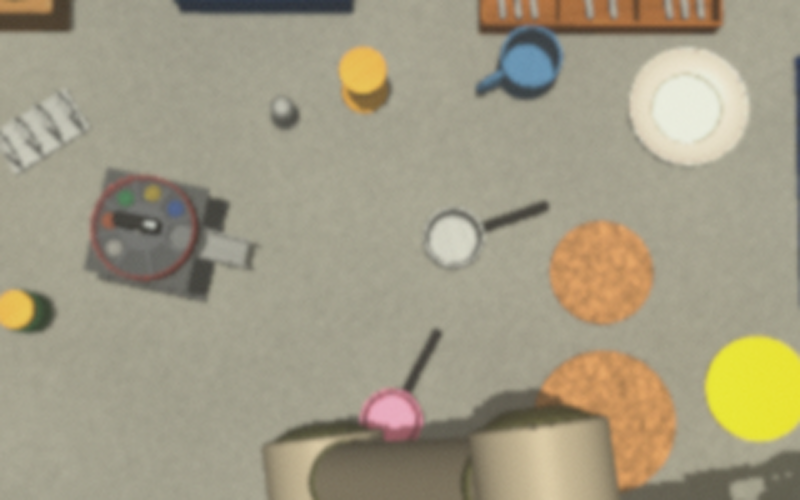

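Crop confirmed: the small cork disc has a radius of 64 mm (expected 65), the larger one 75 mm, and the third is yellow. The steel pan at crop (453,238) has its handle to the upper right. The dispenser is at (145,228), its chute points right, and the knob's white mark faces the chute. I'll go above the pan handle for a wrist view.

```bash
python3 - <<'E'
from h import *
print(go([.545,-.185,.36]))
E
```

```text
[ 0.04461727 -0.19116986 -0.45002219]
```

Call:
{"api": "move_arm", "payload": {"motion": [[[0.004,-0.016,-0.0375],-0.12,0.088],[[0.008,-0.032,-0.075],-0.24,0.088],[[0.012,-0.048,-0.1125],-0.36,0.088],[[0.016,-0.064,-0.15],-0.48,0.088],[[0.02,-0.08,-0.1875],-0.6,0.088],[[0.024,-0.096,-0.225],-0.72,0.088],[[0.028,-0.112,-0.2625],-0.84,0.088],[[0.032,-0.128,-0.3],-0.96,0.088],[[0.036,-0.144,-0.3375],-1.08,0.088],[[0.04,-0.16,-0.375],-1.2,0.088],[[0.044,-0.176,-0.4125],-1.32,0.088],[[0.044,-0.191,-0.45],-1.44,0.088]]}}

```text
t: 1.2
tcp_pos: [0.5462, -0.1833, 0.3599]
orientation: [[-0.001, 0.976, 0.219], [0.001, 0.219, -0.976], [-1.0, -0.001, -0.001]]
contact_force: [1.0, -0.3, 1.1]
width: 1.0
```

Call:
{"api": "move_arm", "payload": {"motion": [[[0,0,0],-0.1,0.088],[[0,0,0],-0.15,0.088],[[0,0,0],-0.15,0.088]]}}

```text
t: 1.45
tcp_pos: [0.5455, -0.1845, 0.3604]
orientation: [[-0.001, 0.933, 0.36], [0.0, 0.36, -0.933], [-1.0, -0.0, -0.0]]
contact_force: [0.3, 0.1, -0.8]
width: 0.994
```

```bash
python3 - <<'E'
from h import *
T=tool();print(T.round(3))
c=shot("wrist","pics/w1.png");c2=shot("side","pics/s1.png");c3=shot("top","pics/t1.png")
E
```

```text
[[-0.001  0.933  0.36   0.545]
 [ 0.     0.36  -0.933 -0.185]
 [-1.    -0.    -0.     0.36 ]
 [ 0.     0.     0.     1.   ]]
```

View pics/w1.png

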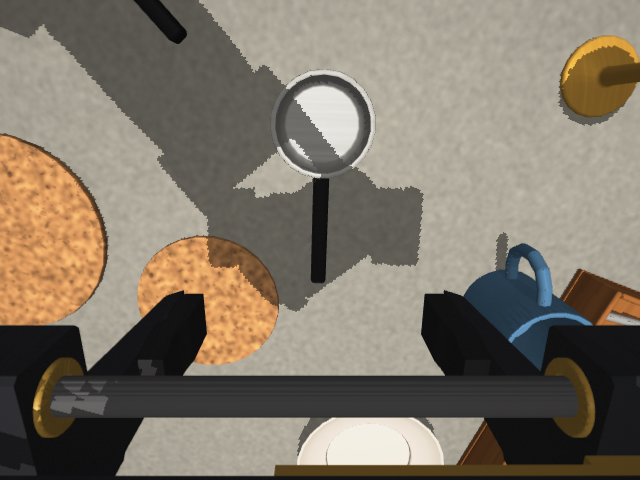

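The wrist view shows the steel pan's bowl at (323,123) and its handle running from (321,180) to (318,282), almost along the tool's z. The small cork pad is at (208,300).

```bash
python3 - <<'E'
from h import *
c=shot("wrist");im=c["img"];g=im.max(2)
m=((g<45)).astype(np.uint8);m[:178]=0;m[286:]=0;m[:,:295]=0;m[:,345:]=0
n,l,st,ce=cv2.connectedComponentsWithStats(m);k=1+st[1:,4].argmax();print(st[k])
ys,xs=np.where(l==k)
P=onz(c,np.c_[xs,ys],.040);
vx,vy,x0,y0=cv2.fitLine(P[:,:2].astype(np.float32),2,0,.01,.01).ravel();d=np.array([vx,vy]);d*=np.sign(-d[1])
s=(P[:,:2]-[x0,y0])@d
end=np.array([x0,y0])+d*s.max();print("dir",d,np.degrees(np.arctan2(d[1],d[0])),"end",end,"centre",end-.124*d,"len",s.max()-s.min())
# rim outer circle: points by hand
rim=np.array([[323,69],[323,178],[271,123],[376,123]])
print(circ(onz(c,rim,.042)))
hs=cv2.cvtColor(im,cv2.COLOR_RGB2HSV);mm=cv2.inRange(hs,(5,80,40),(20,255,255));n,l=cv2.connectedComponents(mm)
ct=max(cv2.findContours((l==l[310,200]).astype(np.uint8),0,1)[0],key=cv2.contourArea).reshape(-1,2)
Q=onz(c,ct[(ct[:,0]<205)|(ct[:,1]<285)&(ct[:,0]<280)],.006)
for _ in range(4):
    ce,R=circ(Q);e=abs(np.hypot(*(Q[:,:2]-ce).T)-R);Q=Q[e<max(.002,np.median(e)*2)]
print("pad",ce,R,len(Q))
gp=end-.044*d
print("grasp",gp,go([*gp,.178]))
T=tool();print("tool y yaw",np.degrees(np.arctan2(T[1,1],T[0,1])))
E
```

```text
[ 312  178   18  104 1565]
dir [ 0.33387142 -0.9426186 ] -70.49607 end [ 0.56602262 -0.23310404] centre [ 0.52462256 -0.11621933] len 0.08375867667283413
(array([ 0.52573398, -0.11848314]), np.float64(0.03755656157547094))
pad [ 0.45614596 -0.29661806] 0.23569175352932892 401
grasp [ 0.55133228 -0.19162882] [0.18277797 0.00395848 0.00797938]
tool y yaw 20.785865646469485
```

Pan centre is (0.525,-0.117), and the handle end and rim estimates agree to about 2 mm. The rim radius comes out at 37.6 mm (expected 38). Descend and grip.

Call:
{"api": "move_arm", "payload": {"motion": [[[0.04,0.004,0.006],0.02,0.088],[[0.08,0.004,0.006],0.02,0.088],[[0.12,0.004,0.006],0.02,0.06],[[0.15,0.004,0.006],0.02,0.05],[[0.17,0.004,0.006],0.02,0.045],[[0.181,0.004,0.006],0.02,0.04],[[0.181,0.004,0.006],0.02,0.03],[[0.181,0.004,0.006],0.02,0.0],[[0.181,0.004,0.006],0.02,0.0],[[0.181,0.004,0.006],0.02,0.0],[[0.181,0.004,0.006],0.02,0.0],[[0.181,0.004,0.006],0.02,0.0]]}}

```text
t: 2.65
tcp_pos: [0.551, -0.1894, 0.1806]
orientation: [[0.001, 0.941, 0.338], [-0.001, 0.338, -0.941], [-1.0, 0.001, 0.001]]
contact_force: [-0.5, 0.6, 0.2]
width: 0.267
```

Call:
{"api": "move_arm", "payload": {"motion": [[[0,0,0],0,0.0],[[-0.01,0,0],0,0.0],[[-0.03,0,0],0,0.0],[[-0.05,0,0],0,0.0],[[-0.07,0,0],0,0.0],[[-0.09,0,0],0,0.0],[[-0.1,0,0],0,0.0],[[-0.1,0,0],0,0.0]]}}

```text
t: 3.32
tcp_pos: [0.5511, -0.1894, 0.2822]
orientation: [[0.004, 0.941, 0.338], [-0.002, 0.338, -0.941], [-1.0, 0.003, 0.003]]
contact_force: [0.5, -0.3, -2.9]
width: 0.131
```

```bash
python3 - <<'E'
from h import *
s=r.get_state();print(s["t"],s["width"],s["tcp_pos"],s["contact_force"])
c=shot("wrist","pics/w2.png");c2=shot("side","pics/s2.png");c3=shot("top","pics/t2.png")
im=c3["img"][130:330,160:480];cv2.imwrite("pics/t2c.png",cv2.resize(im,None,fx=2.5,fy=2.5,interpolation=cv2.INTER_CUBIC)[:,:,::-1])
E
```

```text
3.3167 0.13064684736550045 [ 0.55105996 -0.18937261  0.28221398] [ 0.47876435 -0.26426957 -2.86736326]
```

View pics/w2.png

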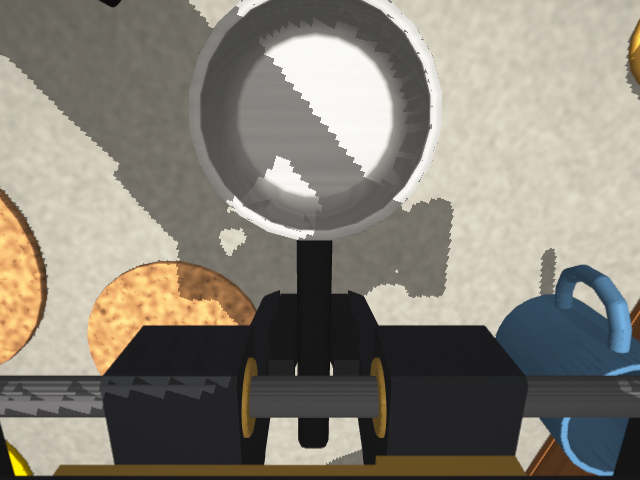

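View pics/s2.png

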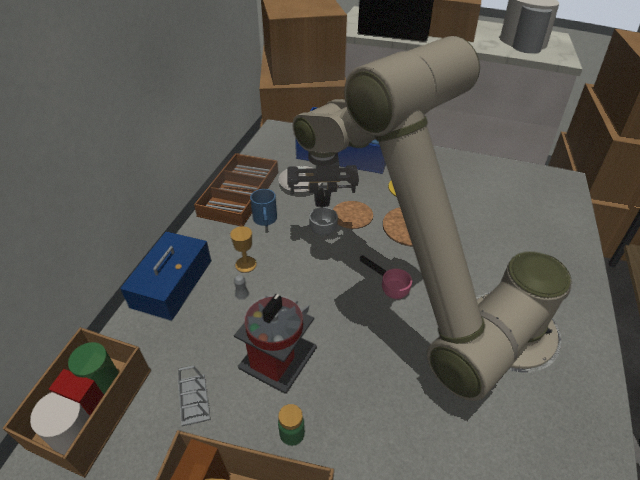

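The pan is held level (width 11.5 mm, matching the 12 mm handle). Now I measure the dispenser.

```bash
python3 - <<'E'
import cv2,numpy as np
a=cv2.imread("pics/s2.png")[285:395,225:335];b=cv2.imread("pics/t2.png")[190:260,185:275]
cv2.imwrite("pics/d2.png",np.hstack([cv2.resize(a,(400,400),interpolation=2),cv2.resize(b,(400,int(70*400/90)),interpolation=2)[:400] if 0 else cv2.copyMakeBorder(cv2.resize(b,(400,311),interpolation=2),0,89,0,0,0)]))
E
```

```text
(no output)
```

View pics/d2.png

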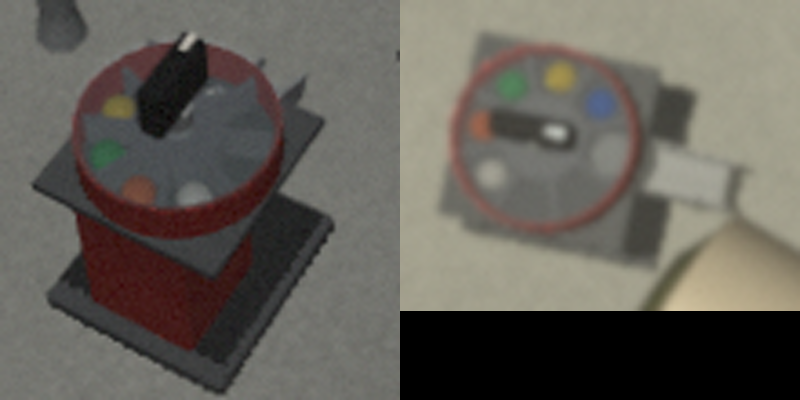

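```bash
python3 - <<'E'
from h import *
t=shot("top");s=shot("side")
ax=onz(t,[[217.85,221.05]],.155)[0];print("axis top",ax,"side",onz(s,[[274.5,319.4]],.155))
for z in (.061,.075): print("lip",z,onz(t,[[261.9,228.3],[258.8,236.1]],z))
print("side lip corner",onz(s,[[308.9,306.5]],.061),onz(s,[[308.9,306.5]],.08))
# plate edge dir
e=onz(t,[[185+75/4.444,190+35/4.444],[185+260/4.444,190+70/4.444]],.1);d=e[1]-e[0];print("edge ang",np.degrees(np.arctan2(d[1],d[0])))
for a in (-100,-102,-104):
    a=np.radians(a);u=np.array([np.cos(a),np.sin(a)]);v=np.array([-u[1],u[0]])
    L=ax[:2]+.112*u;pts=[[*(L+.017*v),.061],[*(L-.017*v),.061]];print(np.degrees(a),L,"top px",proj(t,pts).round(1).tolist(),"side",proj(s,pts).round(1).tolist(),"aim",L+.022*u)
E
```

```text
axis top [0.52007483 0.24145232 0.155     ] side [[0.52162126 0.25146669 0.155     ]]
lip 0.061 [[0.50923104 0.12375913 0.061     ]
 [0.48545261 0.13280447 0.061     ]]
lip 0.075 [[0.50782012 0.12240256 0.075     ]
 [0.48423325 0.13137503 0.075     ]]
side lip corner [[0.48861726 0.127884   0.061     ]] [[0.48371002 0.14202664 0.08      ]]
edge ang -100.50730899948032
-100.0 [0.50062623 0.13115386] top px [[260.5, 225.6], [258.4, 236.6]] side [[297.4, 303.7], [310.0, 309.0]] aim [0.49680597 0.10948809]
-102.0 [0.49678872 0.13189979] top px [[260.4, 226.9], [257.9, 237.8]] side [[299.0, 304.2], [311.3, 309.8]] aim [0.49221466 0.11038055]
-104.0 [0.49297958 0.1327792 ] top px [[260.3, 228.2], [257.4, 239.0]] side [[300.5, 304.7], [312.6, 310.6]] aim [0.4876573 0.1114327]
```

```bash
python3 - <<'E'
from h import *
print(go([.467,-.036,.282]))
t=shot("top");print("pink handle tip",onz(t,[[335,263]],.04))
E
```

```text
[-0.00315165 -0.02698712 -0.17261609]
pink handle tip [[ 0.40613358 -0.09862284  0.04      ]]
```

Call:
{"api": "move_arm", "payload": {"motion": [[[0,-0.003,-0.017],0.05,0],[[0,-0.007,-0.045],0.13,0],[[0,-0.012,-0.075],0.22,0],[[0,-0.016,-0.105],0.31,0],[[0,-0.021,-0.135],0.4,0],[[0,-0.025,-0.16],0.48,0],[[0,-0.027,-0.173],0.54,0],[[0.0,-0.027,-0.173],0.54,0],[[0.0,-0.027,-0.173],0.54,0]]}}

```text
t: 4.37
tcp_pos: [0.4671, -0.0356, 0.2796]
orientation: [[-0.0, 0.982, -0.191], [-0.0, -0.191, -0.982], [-1.0, -0.0, 0.0]]
contact_force: [0.4, -0.4, -1.1]
width: 0.133
```

```bash
python3 - <<'E'
from h import *
T=tool();print(T.round(4))
w=shot("wrist","pics/w3.png")
t=shot("top","pics/t3.png");s=shot("side","pics/s3.png")
a=s["img"][140:400,200:420];b=t["img"][180:320,180:360]
cv2.imwrite("pics/c3.png",np.hstack([cv2.resize(a,(423,500)),cv2.copyMakeBorder(cv2.resize(b,(370,288)),0,212,0,0,0)])[:,:,::-1])
E
```

```text
[[-3.000e-04  9.816e-01 -1.911e-01  4.671e-01]
 [-1.000e-04 -1.911e-01 -9.816e-01 -3.560e-02]
 [-1.000e+00 -3.000e-04  1.000e-04  2.796e-01]
 [ 0.000e+00  0.000e+00  0.000e+00  1.000e+00]]
```

View pics/c3.png

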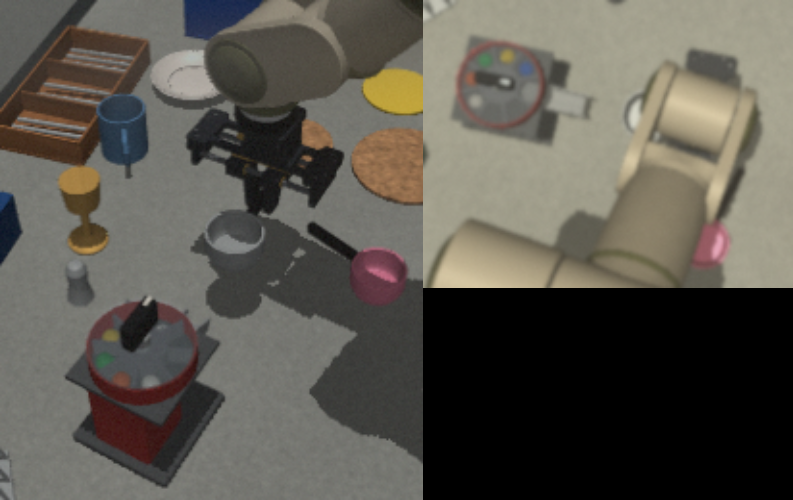

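View pics/w3.png

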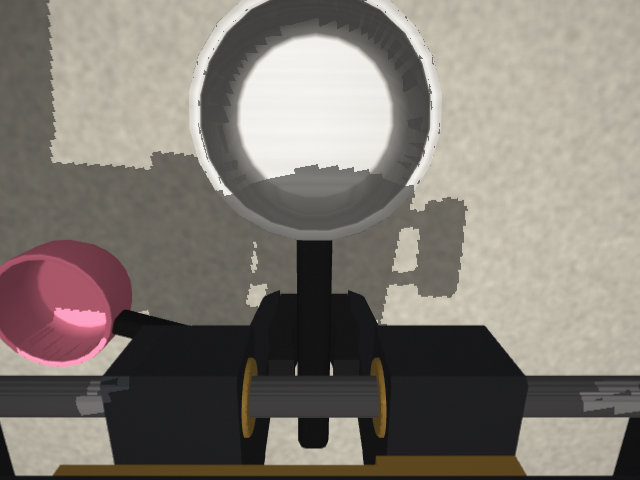

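Call:
{"api": "move_arm", "payload": {"motion": [[[0.02,0,0],0,0],[[0.05,0,0],0,0],[[0.075,0,0],0,0],[[0.088,0,0],0,0],[[0.088,0,0],0,0],[[0.088,0,0],0,0]]}}

```text
t: 5.02
tcp_pos: [0.4674, -0.0364, 0.1915]
orientation: [[-0.001, 0.981, -0.194], [0.0, -0.194, -0.981], [-1.0, -0.001, -0.0]]
contact_force: [-0.2, -0.3, -2.0]
width: 0.136
```

```bash
python3 - <<'E'
from h import *
T=tool();print(T[:3,3].round(4))
w=shot("wrist","pics/w4.png")
s=shot("side","pics/s4.png")
a=s["img"][180:350,220:380]
cv2.imwrite("pics/c4.png",cv2.resize(a,None,fx=3.5,fy=3.5)[:,:,::-1])
u=np.array([np.cos(np.radians(-101)),np.sin(np.radians(-101))])
C=T[:2,3]-.077*u;print("pan",C)
# predicted level outline at bottom/rim in side px
for z in (T[2,3]-.1806,T[2,3]-.1806+.042): 
    a=np.linspace(0,2*np.pi,8,endpoint=False);print(z,((proj(s,np.c_[C[0]+.038*np.cos(a),C[1]+.038*np.sin(a),0*a+z])-[220,180])*3.5).round().tolist())
E
```

```text
[ 0.4674 -0.0364  0.1915]
pan [0.48213024 0.03920057]
0.010888863590058306 [[309.0, 385.0], [312.0, 415.0], [342.0, 435.0], [383.0, 432.0], [407.0, 408.0], [403.0, 378.0], [373.0, 359.0], [334.0, 362.0]]
0.05288886359005831 [[308.0, 347.0], [311.0, 378.0], [343.0, 398.0], [384.0, 395.0], [409.0, 371.0], [404.0, 341.0], [373.0, 322.0], [334.0, 324.0]]
```

View pics/c4.png

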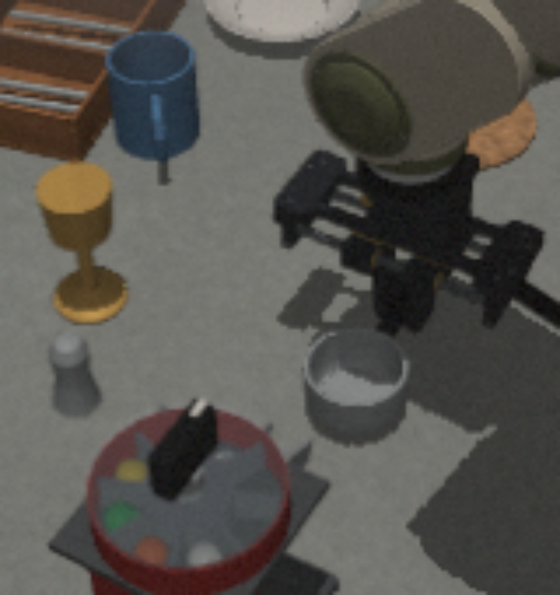

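Call:
{"api": "move_arm", "payload": {"motion": [[[0,0,-0.012],0,0],[[0,0,-0.03],0,0],[[0,0,-0.05],0,0],[[0,0,-0.065],0,0],[[0,0,-0.07],0,0],[[0,0,-0.07],0,0]]}}

```text
t: 5.62
tcp_pos: [0.4808, 0.0336, 0.1926]
orientation: [[0.002, 0.981, -0.192], [-0.0, -0.192, -0.981], [-1.0, 0.002, -0.0]]
contact_force: [0.2, -0.1, -1.8]
width: 0.135
```

```bash
python3 - <<'E'
from h import *
T=tool();print(T[:3,3].round(4))
s=shot("side","pics/s5.png");t=shot("top","pics/t5.png")
a=s["img"][230:350,230:350];b=t["img"][180:270,180:300]
cv2.imwrite("pics/c5.png",np.hstack([cv2.resize(a,(400,400)),cv2.copyMakeBorder(cv2.resize(b,(400,300)),0,100,0,0,0)])[:,:,::-1])
E
```

```text
[0.4808 0.0336 0.1926]
```

View pics/c5.png

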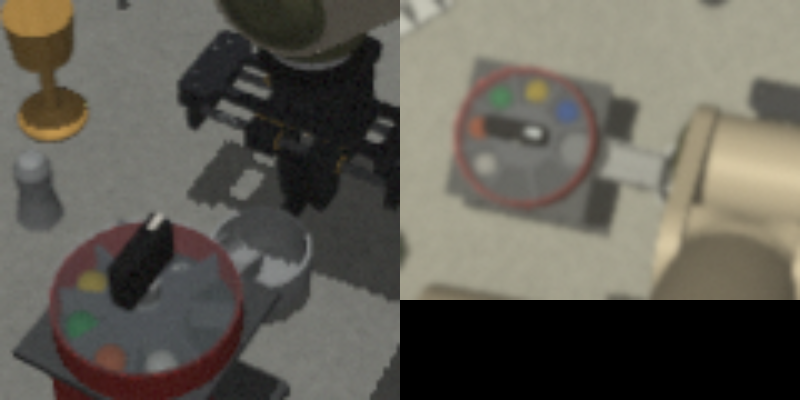

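The pan is under the lip with no contact force. Lower it now.

Call:
{"api": "move_arm", "payload": {"motion": [[[0.003,0,0],0,0],[[0.006,0,0],0,0],[[0.008,0,0],0,0],[[0.01,0,0],0,0],[[0.011,0,0],0,0],[[0.011,0,0],0,0]]}}

```text
t: 6.22
tcp_pos: [0.4809, 0.0318, 0.1814]
orientation: [[0.002, 0.981, -0.194], [-0.002, -0.194, -0.981], [-1.0, 0.002, 0.001]]
contact_force: [-2.5, -6.9, 10.4]
width: 0.13
```

Call:
{"api": "move_arm", "payload": {"motion": [[[0,0,0],0,0.02],[[0,0,0],0,0.035],[[0,0,0],0,0.04],[[0,0,0],0,0.04],[[0,0,0],0,0.04],[[-0.02,0,0],0,0.04],[[-0.05,0,0],0,0.04],[[-0.09,0,0],0,0.04],[[-0.13,0,0],0,0.04]]}}

```text
t: 6.97
tcp_pos: [0.4802, 0.0331, 0.3119]
orientation: [[-0.002, 0.981, -0.194], [0.0, -0.194, -0.981], [-1.0, -0.002, -0.0]]
contact_force: [0.1, -0.3, 0.4]
width: 0.454
```

```bash
python3 - <<'E'
from h import *
T=tool();print(T.round(4), r.get_state()["t"])
w=shot("wrist","pics/w6.png");s=shot("side","pics/s6.png")
E
```

```text
[[-2.000e-03  9.811e-01 -1.937e-01  4.802e-01]
 [ 5.000e-04 -1.937e-01 -9.811e-01  3.310e-02]
 [-1.000e+00 -2.100e-03 -1.000e-04  3.119e-01]
 [ 0.000e+00  0.000e+00  0.000e+00  1.000e+00]] 6.9667
```

View pics/w6.png

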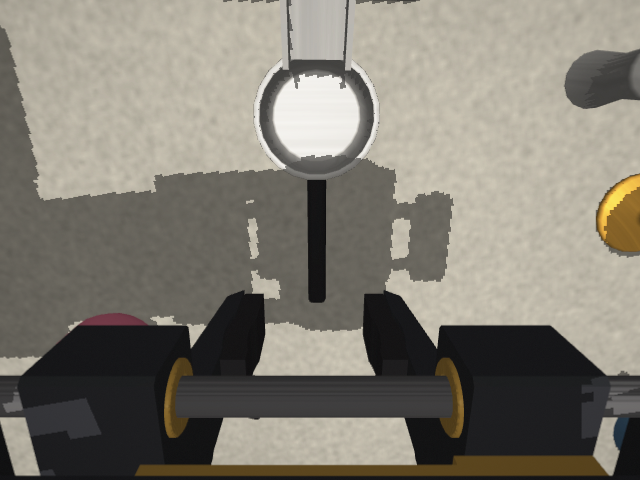

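The wrist view shows the pan at (316,117) with the chute lip crossing its rear rim at (290–348, 68). I'll measure the lip-to-pan offset.

```bash
python3 - <<'E'
from h import *
w=shot("wrist")
c,R=circ(onz(w,[[253,117],[379,117],[316,181]],.042));print("pan",c,R)
h=onz(w,[[317,185],[317,298]],.040)[:,:2];d=h[1]-h[0];print("handle",np.degrees(np.arctan2(d[1],d[0])),"centre from end",h[1]+(h[0]-h[1])/np.linalg.norm(d)*.124)
l=onz(w,[[289,68],[350,68]],.066)[:,:2];print("lip",l,l.mean(0),np.linalg.norm(l[1]-l[0]))
e=l[1]-l[0];e/=np.linalg.norm(e);u=np.array([e[1],-e[0]]);u*=np.sign(-u[1]);print("u",np.degrees(np.arctan2(u[1],u[0])),"aim",l.mean(0)+.022*u,"axis",l.mean(0)-.112*u)
E
```

```text
pan [0.49896657 0.10536483] 0.038150685364110495
handle -101.06351826136427 centre from end [0.50019304 0.10858616]
lip [[0.48946314 0.1334535 ]
 [0.52117879 0.12720138]] [0.50532097 0.13032744] 0.032326013477788254
u -101.15176321090334 aim [0.50106598 0.10874284] axis [0.52698271 0.24021269]
```

Pan centre is within about 4 mm of the aim. Next I go above the knob, turning the tool half a turn on the way for later joint range.

```bash
python3 - <<'E'
from h import *
print(go([.524,.241,.40]))
E
```

```text
[-0.08697319  0.00278711 -0.21241032]
```

Call:
{"api": "move_arm", "payload": {"motion": [[[-0.03,0,0],-0.12,0.05],[[-0.06,0,0],-0.24,0.06],[[-0.087,0,-0.02],-0.36,0.06],[[-0.087,0,-0.045],-0.48,0.06],[[-0.087,0,-0.07],-0.6,0.06],[[-0.087,0,-0.095],-0.72,0.06],[[-0.087,0,-0.12],-0.84,0.06],[[-0.087,0,-0.145],-0.96,0.06],[[-0.087,0,-0.17],-1.08,0.06],[[-0.087,0.002,-0.19],-1.2,0.06],[[-0.087,0.003,-0.205],-1.32,0.06],[[-0.087,0.003,-0.212],-1.44,0.06]]}}

```text
t: 8.12
tcp_pos: [0.525, 0.2421, 0.3953]
orientation: [[-0.003, 0.313, 0.95], [-0.0, 0.95, -0.313], [-1.0, -0.001, -0.003]]
contact_force: [0.1, -0.1, -0.4]
width: 0.684
```

Call:
{"api": "move_arm", "payload": {"motion": [[[0,0,0],-0.12,0.06],[[0,0,0],-0.24,0.06],[[0,0,0],-0.36,0.06],[[0,0,0],-0.48,0.06],[[0,0,0],-0.6,0.06],[[0,0,0],-0.72,0.06],[[0,0,0],-0.84,0.06],[[0,0,0],-0.96,0.06],[[0,0,0],-1.08,0.06],[[0,0,0],-1.2,0.06],[[0,0,0],-1.32,0.06],[[0,0,0],-1.44,0.06]]}}

```text
t: 9.12
tcp_pos: [0.5248, 0.2404, 0.3955]
orientation: [[-0.003, -0.9, 0.436], [-0.001, 0.436, 0.9], [-1.0, 0.003, -0.002]]
contact_force: [0.1, -1.0, -0.3]
width: 0.681
```

Call:
{"api": "move_arm", "payload": {"motion": [[[0,0,0],-0.12,0.06],[[0,0,0],-0.24,0.06],[[0,0,0],-0.26,0.06],[[0,0,0],-0.26,0.06]]}}

```text
t: 9.45
tcp_pos: [0.5247, 0.2404, 0.3962]
orientation: [[-0.002, -0.98, 0.197], [-0.001, 0.197, 0.98], [-1.0, 0.002, -0.001]]
contact_force: [0.4, 0.4, -0.7]
width: 0.679
```

```bash
python3 - <<'E'
from h import *
T=tool();print(T.round(4), r.get_state()["t"],r.get_state()["joint_pos"])
w=shot("wrist","pics/w7.png");s=shot("side","pics/s7.png")
E
```

```text
[[-2.500e-03 -9.803e-01  1.973e-01  5.247e-01]
 [-5.000e-04  1.973e-01  9.803e-01  2.404e-01]
 [-1.000e+00  2.300e-03 -1.000e-03  3.962e-01]
 [ 0.000e+00  0.000e+00  0.000e+00  1.000e+00]] 9.45 [ 2.24596499e-01  4.34943127e-01  1.23408623e+00  4.15879255e-05
  1.47511502e+00 -2.71842934e+00]
```

View pics/w7.png

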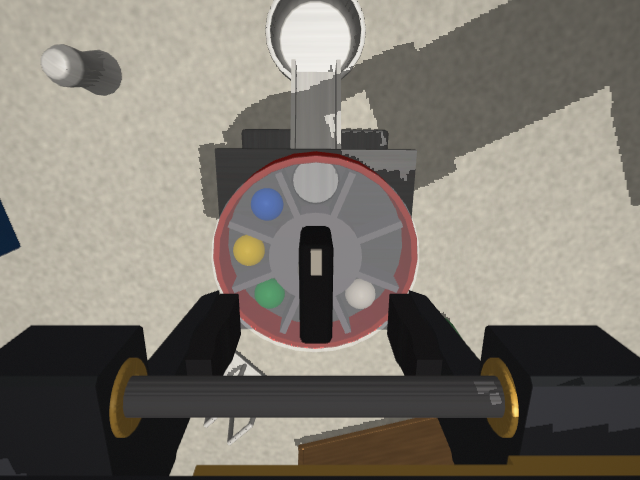

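The wrist view shows the knob bar upright in the image at column 316, rows 228–343, so it is already aligned with the tool z. The drum rim spans columns 214–418.

```bash
python3 - <<'E'
from h import *
w=shot("wrist");T=tool();im=w["img"]
def tl(P): return (P-T[:3,3])@T[:3,:3]
P=onz(w,[[214,252],[418,252],[316,351]],.155);c,R=circ(P);print("ring",c,R,tl(np.array([*c,.155])))
m=(im.max(2)<30).astype(np.uint8);m[:215]=0;m[350:]=0;m[:,:285]=0;m[:,350:]=0
n,l,st,ce=cv2.connectedComponentsWithStats(m);k=1+st[1:,4].argmax();print(st[k])
for y in range(230,345,10):
    x=np.where(l[y]==k)[0];print(y,x.min(),x.max(),end=" | ")
print()
p=onz(w,[[316,343],[316,250],[300,300],[333,300]],.204);print(tl(p).round(4))
E
python3 -c "
import cv2;a=cv2.imread('pics/w7.png')[210:360,250:390];cv2.imwrite('pics/w7c.png',cv2.resize(a,None,fx=4,fy=4,interpolation=2))"
```

```text
ring [0.52314566 0.246379  ] 0.0599416417528768 [0.24209011 0.00243905 0.00568981]
[ 300  226   33  116 3372]
230 302 329 | 240 300 331 | 250 300 332 | 260 300 332 | 270 300 332 | 280 300 332 | 290 300 332 | 300 300 332 | 310 300 331 | 320 300 331 | 330 301 331 | 340 303 329 | 
[[ 0.1931  0.0021  0.0296]
 [ 0.1931  0.0021 -0.0184]
 [ 0.1931 -0.0055  0.0065]
 [ 0.1931  0.0101  0.0065]]
```

View pics/w7c.png

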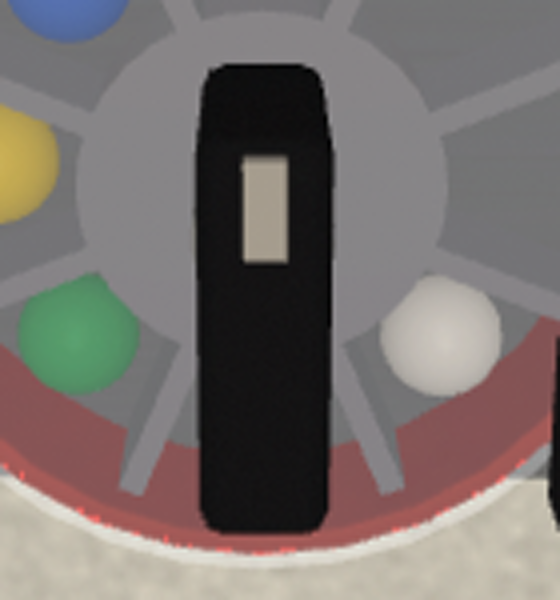

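Call:
{"api": "move_arm", "payload": {"motion": [[[0.02,0.002,0.0045],0,0.06],[[0.045,0.002,0.0045],0,0.05],[[0.06,0.002,0.0045],0,0.04],[[0.062,0.002,0.0045],0,0.03],[[0.062,0.002,0.0045],0,0.02],[[0.062,0.002,0.0045],0,0.005],[[0.062,0.002,0.0045],0,0.005],[[0.062,0.002,0.0045],0,0.005],[[0.062,0.002,0.0045],0,0.005]]}}

```text
t: 10.35
tcp_pos: [0.5238, 0.2451, 0.3369]
orientation: [[0.003, -0.981, 0.196], [0.0, 0.196, 0.981], [-1.0, -0.003, 0.001]]
contact_force: [1.8, -0.7, 2.2]
width: 0.178
```

```bash
python3 - <<'E'
from h import *
s=r.get_state();print(s["t"],s["width"]*88,s["tcp_pos"],s["contact_force"],s["wrist_torque"])
E
```

```text
10.35 15.623597914372825 [0.52375691 0.24513297 0.33686648] [ 1.75150803 -0.74361795  2.19674654] [ 0.08536999 -0.25661472 -0.02439682]
```

Gripped at 15.6 mm, which matches the 16 mm bar. Turn clockwise two clicks, as a positive turn about the downward tool x.

Call:
{"api": "move_arm", "payload": {"motion": [[[0,0,0],0.08,0.005],[[0,0,0],0.16,0.005],[[0,0,0],0.24,0.005],[[0,0,0],0.32,0.005],[[0,0,0],0.4,0.005],[[0,0,0],0.48,0.005],[[0,0,0],0.56,0.005],[[0,0,0],0.64,0.005],[[0,0,0],0.72,0.005],[[0,0,0],0.785,0.005],[[0,0,0],0.785,0.005]]}}

```text
t: 11.27
tcp_pos: [0.5236, 0.2453, 0.3369]
orientation: [[0.002, -0.555, 0.832], [0.0, 0.832, 0.555], [-1.0, -0.001, 0.002]]
contact_force: [-0.1, -0.1, 5.5]
width: 0.179
```

```bash
python3 - <<'E'
from h import *
s=r.get_state();print(s["t"],s["width"]*88,s["tcp_pos"],s["contact_force"],s["wrist_torque"])
w=shot("wrist","pics/w8.png")
E
```

```text
11.2667 15.78423475153528 [0.52355435 0.24529393 0.3368731 ] [-0.05716773 -0.12338919  5.50433045] [ 0.06539287 -0.13064236  0.77634713]
```

View pics/w8.png

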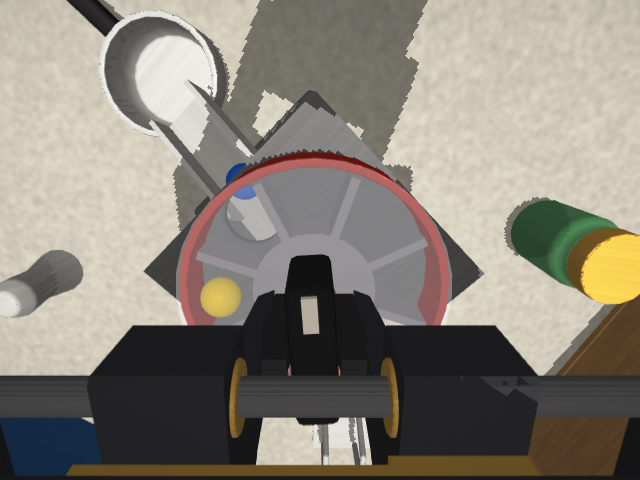

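The blue marble (235,180) has dropped and is running down the chute. The knob follows, lagging about 3°. On to the second click.

Call:
{"api": "move_arm", "payload": {"motion": [[[0,0,0],0.08,0.005],[[0,0,0],0.16,0.005],[[0,0,0],0.24,0.005],[[0,0,0],0.32,0.005],[[0,0,0],0.4,0.005],[[0,0,0],0.48,0.005],[[0,0,0],0.56,0.005],[[0,0,0],0.64,0.005],[[0,0,0],0.72,0.005],[[0,0,0],0.785,0.005],[[0,0,0],0.785,0.005]]}}

```text
t: 12.23
tcp_pos: [0.5236, 0.2454, 0.337]
orientation: [[0.003, 0.194, 0.981], [0.0, 0.981, -0.194], [-1.0, 0.001, 0.003]]
contact_force: [1.1, 0.9, 7.4]
width: 0.333
```

```bash
python3 - <<'E'
from h import *
s=r.get_state();print(s["t"],s["width"]*88,s["tcp_pos"],s["contact_force"],s["wrist_torque"])
w=shot("wrist","pics/w9.png")
E
```

```text
12.2333 29.300735272906998 [0.52361549 0.24542078 0.33696557] [1.128139   0.87026676 7.42747545] [ 0.02971773 -0.24376552  0.53094757]
```

View pics/w9.png

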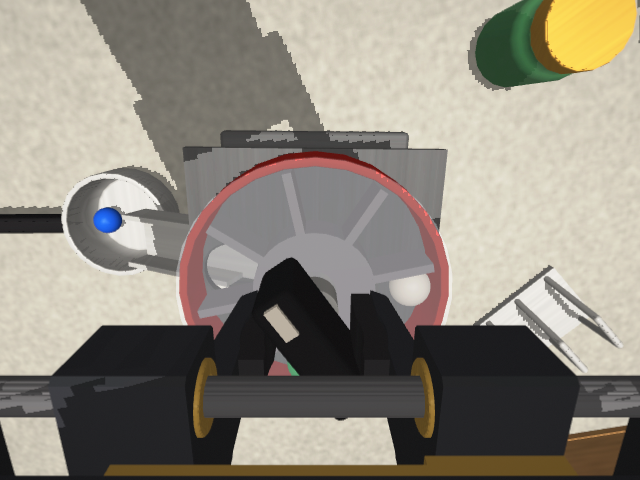

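The bar has twisted in the jaws to about 40° behind, with the opening at 29 mm. Blue is in the pan. I hold with the jaws still on the two-click line and see whether the knob follows.

Call:
{"api": "move_arm", "payload": {"motion": [[[0,0,0],0,0.005],[[0,0,0],0,0.005],[[0,0,0],0,0.005]]}}

```text
t: 12.53
tcp_pos: [0.5237, 0.2454, 0.337]
orientation: [[0.003, 0.192, 0.981], [0.001, 0.981, -0.192], [-1.0, 0.001, 0.003]]
contact_force: [1.4, 0.6, 6.9]
width: 0.333
```

```bash
python3 - <<'E'
from h import *
s=r.get_state();print(s["t"],s["width"]*88,s["tcp_pos"],s["contact_force"],s["wrist_torque"])
w=shot("wrist","pics/w10.png");shot("side","pics/s10.png");shot("top","pics/t10.png")
a=cv2.imread("pics/s10.png")[230:400,200:350];cv2.imwrite("pics/s10c.png",cv2.resize(a,None,fx=3.5,fy=3.5,interpolation=2))
E
```

```text
12.5333 29.337405127719464 [0.52367047 0.24535438 0.33698019] [1.42603028 0.64379459 6.86015453] [ 0.14523701 -0.23347578  0.49221728]
```

View pics/w10.png

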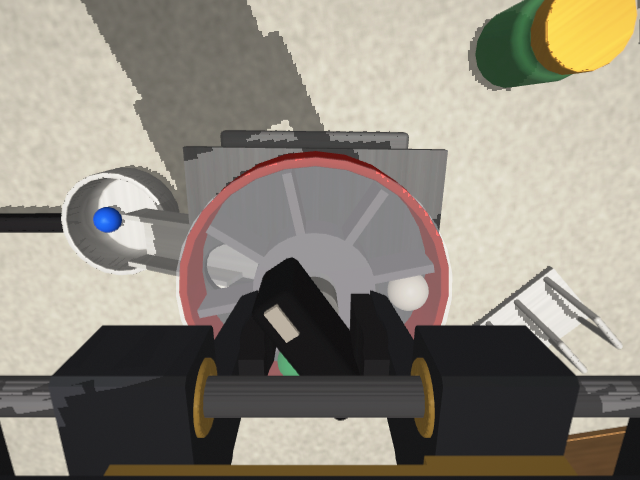

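View pics/s10c.png

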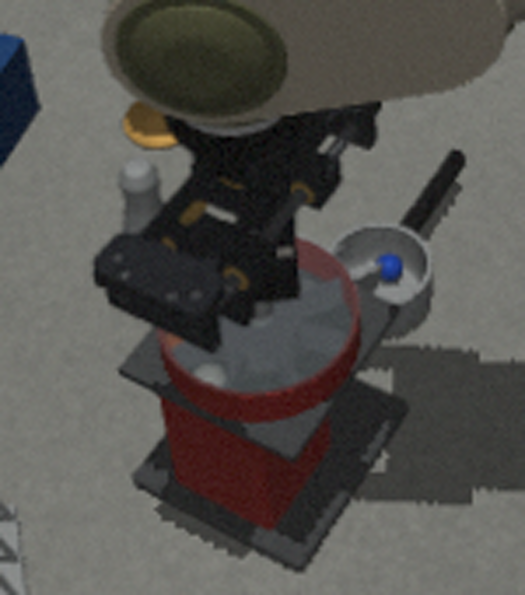

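The opening holds at 29.3 mm and the torque at about 0.5 N·m. I measure the bar's true angle from the mark and its edges.

```bash
python3 - <<'E'
from h import *
w=shot("wrist");T=tool()
a=w["img"][235:365,230:390];cv2.imwrite("pics/w10c.png",cv2.resize(a,None,fx=4.8,fy=4.5,interpolation=2)[:,:,::-1])
im=w["img"].astype(int);m=((im[:,:,0]>130)&(im[:,:,0]-im[:,:,2]>8)).astype(np.uint8);m[:295]=0;m[350:]=0;m[:,:255]=0;m[:,305:]=0
ys,xs=np.where(m);print(len(xs));P=onz(w,np.c_[xs,ys],.204)[:,:2]
vx,vy,x0,y0=cv2.fitLine(P.astype(np.float32),2,0,.01,.01).ravel();print("bar yaw",np.degrees(np.arctan2(vy,vx)),(x0,y0),"jaw z yaw",np.degrees(np.arctan2(T[1,2],T[0,2])))
E
```

```text
584
bar yaw 23.257769 (np.float32(0.50742376), np.float32(0.23797552)) jaw z yaw -11.054432487952331
```

View pics/w10c.png

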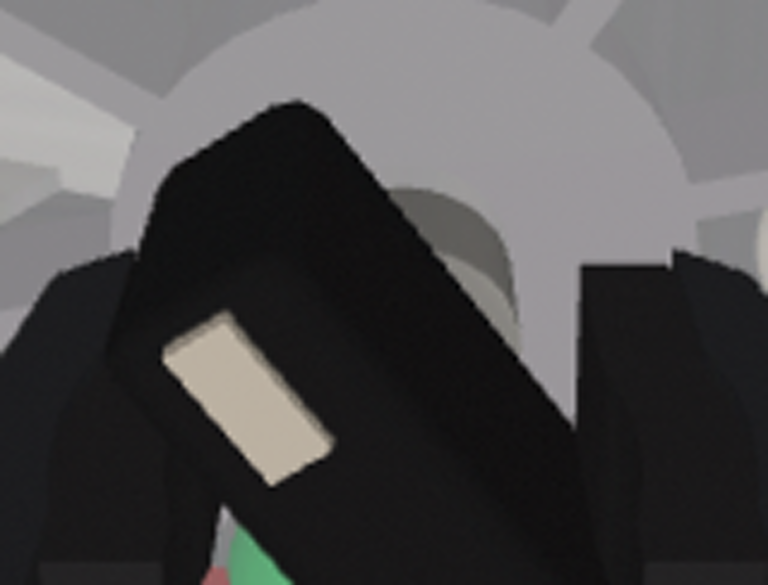

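The bar's yaw is 23.3°, so the knob is at 55.6°, about 10° past the first click and resisting. I check the pocket by the outlet for a jammed marble.

```bash
python3 - <<'E'
import cv2
a=cv2.imread("pics/w10.png")[130:340,50:270];cv2.imwrite("pics/w10d.png",cv2.resize(a,None,fx=3,fy=2.8,interpolation=2))
E
```

```text
(no output)
```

View pics/w10d.png

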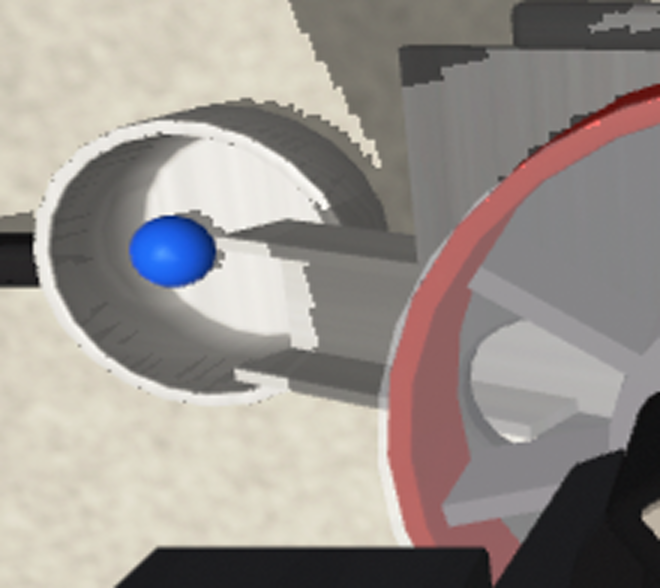

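I see no jam at the outlet; the spoke wheel turns with the knob. I let go, rise, and look at the knob at rest.

Call:
{"api": "move_arm", "payload": {"motion": [[[0,0,0],0,0.03],[[0,0,0],0,0.045],[[0,0,0],0,0.06],[[0,0,0],0,0.06],[[-0.02,0,0],0,0.06],[[-0.045,0,0],-0.1,0.06],[[-0.062,0,0],-0.2,0.06],[[-0.062,0,0],-0.3,0.06],[[-0.062,0,0],-0.4,0.06],[[-0.062,0,0],-0.5,0.06],[[-0.062,0,0],-0.6,0.06],[[-0.062,0,0],-0.6,0.06]]}}

```text
t: 13.73
tcp_pos: [0.5235, 0.2451, 0.3975]
orientation: [[-0.001, -0.397, 0.918], [-0.0, 0.918, 0.397], [-1.0, 0.0, -0.001]]
contact_force: [0.3, 0.2, 0.4]
width: 0.677
```

```bash
cat > knob.py <<'E'
from h import *
import sys
def knob(png):
    T=tool();s=r.get_state();w=shot("wrist",png);im=w["img"].astype(int)
    m=((im.max(2)<32)).astype(np.uint8);m[:200]=0;m[352:]=0;m[:,:230]=0;m[:,400:]=0
    mk=((im[:,:,0]>110)&(im[:,:,0]-im[:,:,2]>4)).astype(np.uint8)
    print("t",s["t"],"w",s["width"]*88,T[:3,3].round(4),"F",s["contact_force"].round(2),"M",np.round(s["wrist_torque"],2),"jawz yaw",np.degrees(np.arctan2(T[1,2],T[0,2])).round(1))
    return w,T
if __name__=="__main__": knob(sys.argv[1])
E
python3 knob.py pics/w11.png
```

```text
t 13.7333 w 59.59359113626094 [0.5235 0.2451 0.3975] F [0.25 0.19 0.37] M [ 0.12 -0.14 -0.03] jawz yaw 23.4
```

View pics/w11.png

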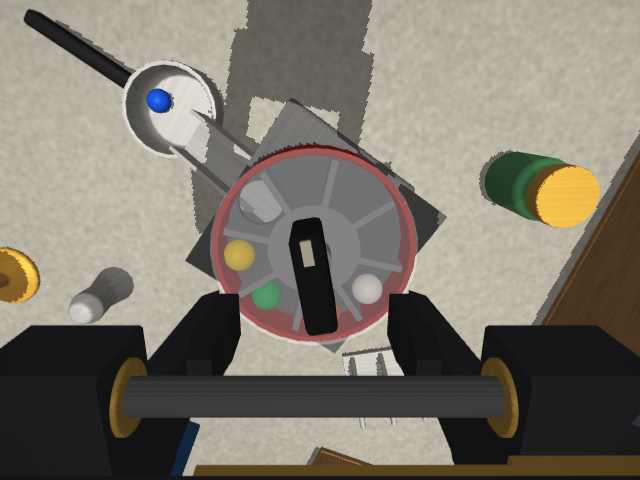

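Released, the knob sits on the first click: yellow (239,255) and green (267,294) are still in their pockets, and the hole at (262,200) is empty. Now I check how the bar lay in the jaws at the end of the first turn (w8).

```bash
python3 - <<'E'
from h import *
import numpy as np
w0=shot("wrist")
def ang(png,T,box):
    im=cv2.imread(png)[:,:,::-1].astype(int);c=dict(w0);c["W"]=T@np.array(c["T_tool_cam"])
    m=((im[:,:,0]>120)&(im[:,:,0]-im[:,:,2]>8)).astype(np.uint8);k=np.zeros_like(m);x0,y0,x1,y1=box;k[y0:y1,x0:x1]=m[y0:y1,x0:x1]
    (cx,cy),(a,b),_=cv2.minAreaRect(np.argwhere(k)[:,::-1].astype(np.float32))
    bp=cv2.boxPoints(cv2.minAreaRect(np.argwhere(k)[:,::-1].astype(np.float32)))
    P=onz(c,bp,.204)[:,:2];e=[P[1]-P[0],P[2]-P[1]];e=max(e,key=np.linalg.norm);
    ce=P.mean(0);tz=np.degrees(np.arctan2(T[1,2],T[0,2]));an=np.degrees(np.arctan2(e[1],e[0]))
    print(png,k.sum(),"bar",an%180,"jawz",tz,"sizes",np.linalg.norm(P[1]-P[0]),np.linalg.norm(P[2]-P[1]),"mark",ce)
def TT(R,p): 
    T=np.eye(4);T[:3,:3]=R;T[:3,3]=p;return T
ang("pics/w7.png",TT([[-.0025,-.9803,.1973],[-.0005,.1973,.9803],[-1,.0023,-.001]],[.5247,.2404,.3962]),(305,245,328,280))
ang("pics/w8.png",TT([[.002,-.555,.832],[0,.832,.555],[-1,-.001,.002]],[.5236,.2453,.3369]),(298,290,325,340))
ang("pics/w10.png",TT([[.003,.192,.981],[0,.981,-.192],[-1,0,.003]],[.5237,.2454,.337]),(260,300,302,346))
ang("pics/w11.png",tool(),(296,236,320,270))
E
```

```text
pics/w7.png 274 bar 78.87668864771277 jawz 78.62039747461482 sizes 0.004529911685695214 0.011690504654126906 mark [0.52025548 0.22737878]
pics/w8.png 593 bar 37.244605418834155 jawz 33.70595653819397 sizes 0.004944197989327754 0.012891458149403385 mark [0.5095362  0.23456951]
pics/w10.png 616 bar 23.466167036618103 jawz -11.073871151344074 sizes 0.005413238903859811 0.012809838512208578 mark [0.5075507  0.23853409]
pics/w11.png 268 bar 32.627020591311414 jawz 22.99504947622424 sizes 0.004756222923960063 0.01225754605614505 mark [0.50862898 0.23572874]
```

At rest the knob is at 46°, on the first click. The axis computed from the two mark positions is (0.524,0.2455), so the tool is centred. I'll regrip 6 mm lower, at the stated grip height, turn more slowly, and watch the torque.

Call:
{"api": "move_arm", "payload": {"motion": [[[0,0,0],-0.1,0.06],[[0.02,0,0],-0.185,0.05],[[0.045,0,0],-0.185,0.04],[[0.06,0,0],-0.185,0.03],[[0.066,0,0],-0.185,0.03],[[0.066,0,0],-0.185,0.03],[[0.066,0,0],-0.185,0.005],[[0.066,0,0],-0.185,0],[[0.066,0,0],-0.185,0],[[0.066,0,0],-0.185,0],[[0.066,0,0],-0.185,0]]}}

```text
t: 14.75
tcp_pos: [0.5236, 0.2452, 0.3328]
orientation: [[0.002, -0.556, 0.831], [0.001, 0.831, 0.556], [-1.0, -0.001, 0.002]]
contact_force: [0.3, 1.7, 4.3]
width: 0.195
```

```bash
python3 knob.py pics/w12.png
```

```text
t 14.75 w 17.167769468164323 [0.5236 0.2452 0.3328] F [0.34 1.73 4.32] M [ 0.21 -0.16  0.05] jawz yaw 33.7
```

View pics/w12.png

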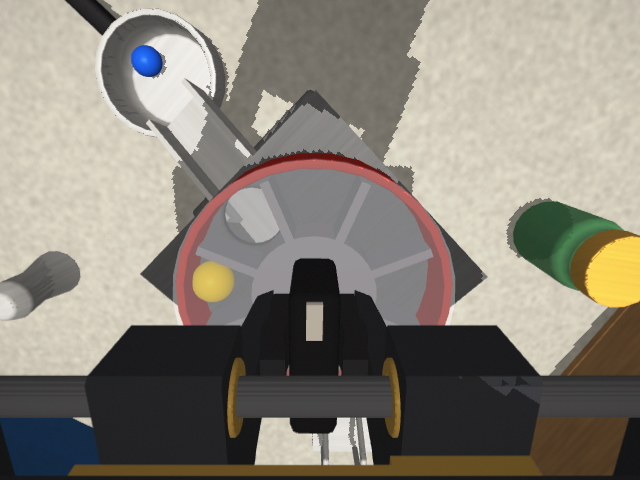

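Call:
{"api": "move_arm", "payload": {"motion": [[[0,0,0],0.0,0],[[0,0,0],0.03,0],[[0,0,0],0.06,0],[[0,0,0],0.09,0],[[0,0,0],0.12,0]]}}

```text
t: 15.22
tcp_pos: [0.5236, 0.2453, 0.3328]
orientation: [[0.002, -0.451, 0.893], [0.001, 0.893, 0.451], [-1.0, -0.0, 0.002]]
contact_force: [0.2, 0.3, 6.3]
width: 0.191
```

```bash
python3 knob.py pics/w13.png
```

```text
t 15.2167 w 16.839709697247702 [0.5236 0.2453 0.3328] F [0.24 0.29 6.32] M [ 0.22 -0.16  0.12] jawz yaw 26.8
```

Call:
{"api": "move_arm", "payload": {"motion": [[[0,0,0],0.03,0],[[0,0,0],0.06,0],[[0,0,0],0.09,0],[[0,0,0],0.12,0],[[0,0,0],0.15,0]]}}

```text
t: 15.68
tcp_pos: [0.5236, 0.2453, 0.3328]
orientation: [[0.002, -0.313, 0.95], [0.001, 0.95, 0.313], [-1.0, -0.0, 0.002]]
contact_force: [-0.4, 0.5, 6.2]
width: 0.196
```

```bash
python3 knob.py pics/w14.png
```

```text
t 15.6833 w 17.210289557037857 [0.5236 0.2453 0.3328] F [-0.36  0.51  6.17] M [ 0.26 -0.16  0.39] jawz yaw 18.2
```

View pics/w14.png

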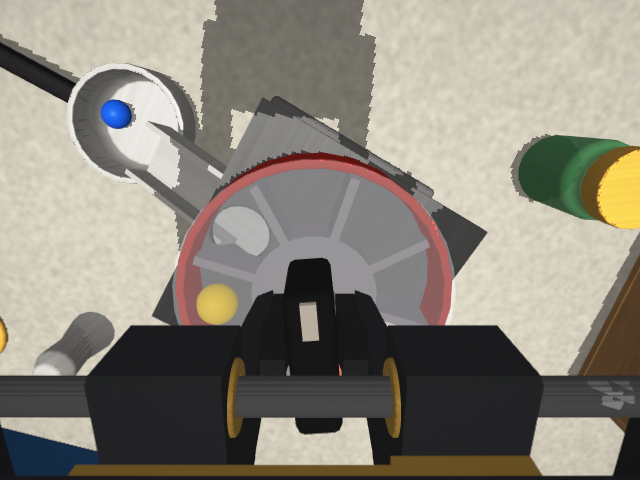

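The torque is now 0.39 N·m at a 4° lag. I hold still briefly to see whether the resistance is viscous (decays) or static.

Call:
{"api": "move_arm", "payload": {"motion": [[[0,0,0],0,0],[[0,0,0],0,0],[[0,0,0],0,0],[[0,0,0],0,0],[[0,0,0],0,0]]}}

```text
t: 16.15
tcp_pos: [0.5236, 0.2453, 0.3328]
orientation: [[0.002, -0.314, 0.949], [0.001, 0.949, 0.314], [-1.0, -0.0, 0.002]]
contact_force: [-0.2, 0.2, 5.4]
width: 0.195
```

```bash
python3 knob.py pics/w15.png; python3 - <<'E'
import cv2,numpy as np
a=cv2.imread("pics/w14.png")[240:350,270:360];b=cv2.imread("pics/w15.png")[240:350,270:360]
cv2.imwrite("pics/w15c.png",cv2.resize(np.hstack([a,b]),None,fx=4.3,fy=4.3,interpolation=2))
E
```

```text
t 16.15 w 17.201029439273153 [0.5236 0.2453 0.3328] F [-0.19  0.21  5.45] M [ 0.25 -0.13  0.35] jawz yaw 18.3
```

View pics/w15c.png

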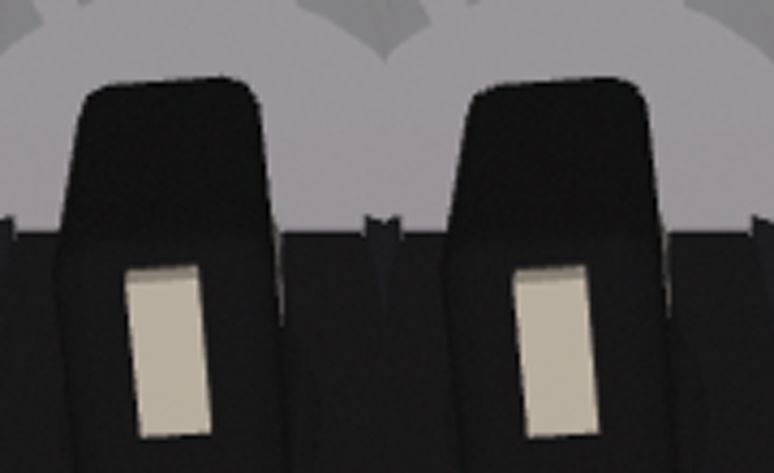

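The resistance is static, about 0.35 N·m. The slipping comes from too little lever arm: 18 mm pads on a 16 mm thickness. Gripping the bar lengthwise, across its 52 mm ends, gives the pads a 26 mm lever. I open wide, let the knob settle on click 1, turn the jaws 74° in place and close on the ends.

Call:
{"api": "move_arm", "payload": {"motion": [[[0,0,0],0,0.03],[[0,0,0],0,0.06],[[0,0,0],0,0.085],[[0,0,0],0,0.085],[[0,0,0],0,0.085],[[0,0,0],0,0.085],[[0,0,0],0,0.085],[[0,0,0],0,0.085]]}}

```text
t: 16.87
tcp_pos: [0.5235, 0.2451, 0.3317]
orientation: [[-0.0, -0.314, 0.95], [-0.0, 0.95, 0.314], [-1.0, 0.0, -0.0]]
contact_force: [0.4, 0.4, 0.1]
width: 0.775
```

Call:
{"api": "move_arm", "payload": {"motion": [[[0,0,0],0.12,0.085],[[0,0,0],0.24,0.085],[[0,0,0],0.36,0.085],[[0,0,0],0.48,0.085],[[0,0,0],0.6,0.085],[[0,0,0],0.72,0.085],[[0,0,0],0.84,0.085],[[0,0,0],0.96,0.085],[[0,0,0],1.08,0.085],[[0,0,0],1.2,0.085],[[0,0,0],1.3,0.085],[[0,0,0],1.3,0.085]]}}

```text
t: 17.87
tcp_pos: [0.5235, 0.2452, 0.3317]
orientation: [[-0.0, 0.833, 0.553], [-0.0, 0.553, -0.833], [-1.0, -0.0, -0.0]]
contact_force: [0.3, 0.4, 0.2]
width: 0.966
```

```bash
python3 knob.py pics/w16.png
```

```text
t 17.8667 w 85.02509757272267 [0.5235 0.2452 0.3317] F [0.34 0.38 0.16] M [-0.02 -0.09 -0.05] jawz yaw -56.4
```

View pics/w16.png

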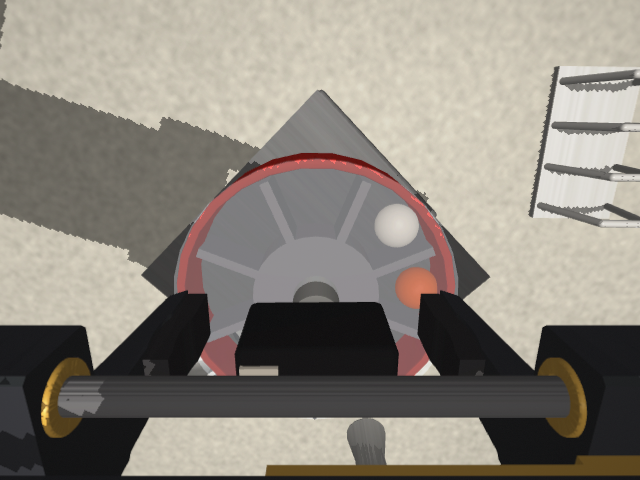

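The bar lies square across the jaws (rows 303–375, columns 237–398). Close on its ends.

Call:
{"api": "move_arm", "payload": {"motion": [[[0,0,0],0,0.07],[[0,0,0],0,0.06],[[0,0,0],0,0.05],[[0,0,0],0,0.04],[[0,0,0],0,0.03],[[0,0,0],0,0.03],[[0,0,0],0,0.03],[[0,0,0],0,0.03]]}}

```text
t: 18.58
tcp_pos: [0.5239, 0.2454, 0.3318]
orientation: [[0.002, 0.831, 0.557], [0.001, 0.557, -0.831], [-1.0, 0.002, 0.0]]
contact_force: [4.7, 1.7, -1.2]
width: 0.586
```

Call:
{"api": "move_arm", "payload": {"motion": [[[0,0,0],0.04,0.03],[[0,0,0],0.08,0.03],[[0,0,0],0.12,0.03],[[0,0,0],0.16,0.03],[[0,0,0],0.2,0.03],[[0,0,0],0.24,0.03],[[0,0,0],0.28,0.03]]}}

```text
t: 19.17
tcp_pos: [0.5238, 0.2456, 0.3319]
orientation: [[0.002, 0.952, 0.306], [0.001, 0.306, -0.952], [-1.0, 0.002, -0.0]]
contact_force: [5.1, 1.4, -1.9]
width: 0.586
```

```bash
python3 knob.py pics/w17.png
```

```text
t 19.1667 w 51.54053508966614 [0.5238 0.2456 0.3319] F [ 5.13  1.36 -1.89] M [ 0.16 -0.59  1.45] jawz yaw -72.2
```

View pics/w17.png

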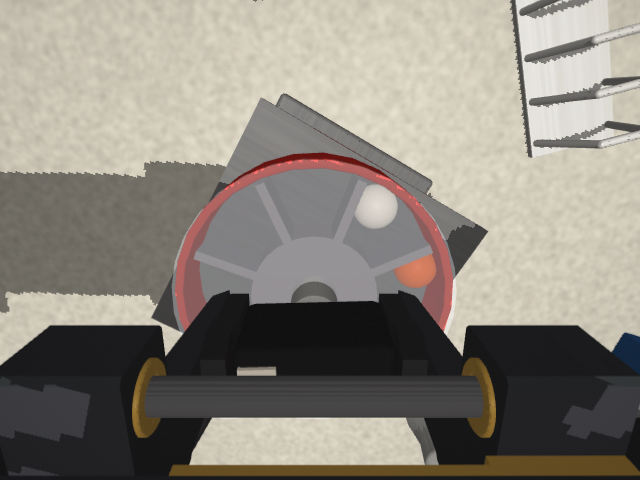

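The torque is now 1.45 N·m with the knob some 15° past the click, so something blocks it more firmly than a detent. I check the outside views before pushing on.

```bash
python3 - <<'E'
from h import *
s=shot("side","pics/s17.png");t=shot("top","pics/t17.png")
cv2.imwrite("pics/s17c.png",cv2.resize(s["img"][200:400,180:380],None,fx=3,fy=3,interpolation=2)[:,:,::-1])
E
```

```text
(no output)
```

View pics/s17c.png

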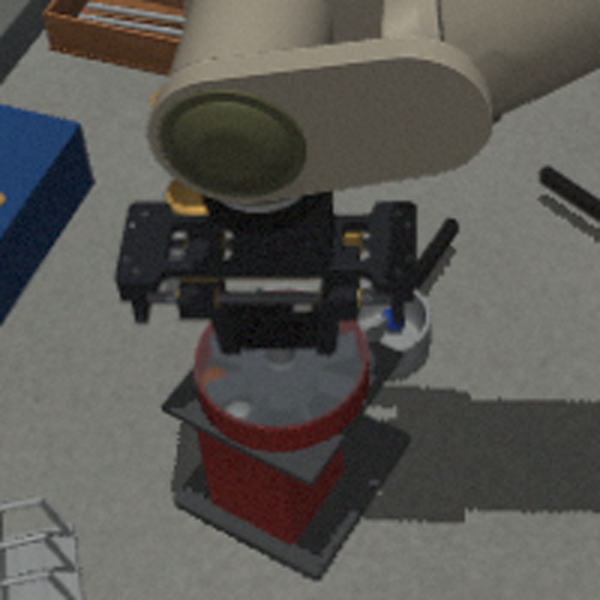

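View pics/t17.png

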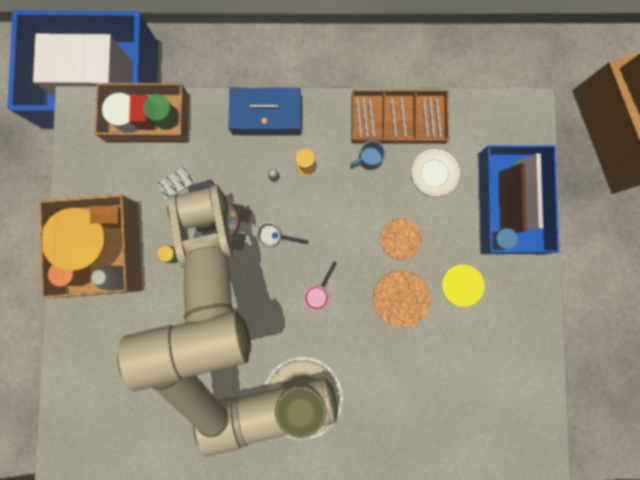

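Nothing touches from outside. The wheel turns with the bar and the grip is flush, so I go on gently past half-way.

Call:
{"api": "move_arm", "payload": {"motion": [[[0,0,0],0.04,0.03],[[0,0,0],0.08,0.03],[[0,0,0],0.12,0.03]]}}

```text
t: 19.57
tcp_pos: [0.5239, 0.2455, 0.3318]
orientation: [[0.002, 0.982, 0.188], [0.001, 0.188, -0.982], [-1.0, 0.002, -0.001]]
contact_force: [4.8, 3.5, -1.0]
width: 0.582
```

```bash
python3 knob.py pics/w18.png
```

```text
t 19.5667 w 51.25251661994338 [0.5239 0.2455 0.3318] F [ 4.83  3.51 -1.01] M [ 0.41 -0.56  0.15] jawz yaw -79.1
```

View pics/w18.png

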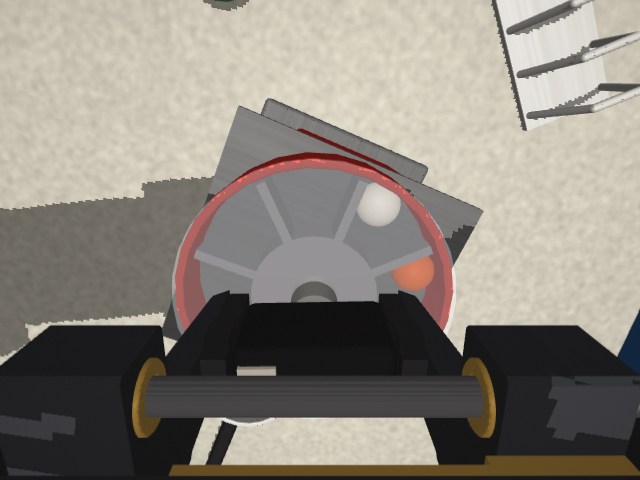

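The jam let go: the torque fell to 0.15 with the knob at half-way. On to the second click.

Call:
{"api": "move_arm", "payload": {"motion": [[[0,0,0],0.04,0.03],[[0,0,0],0.08,0.03],[[0,0,0],0.12,0.03],[[0,0,0],0.16,0.03]]}}

```text
t: 19.95
tcp_pos: [0.5238, 0.2456, 0.332]
orientation: [[0.002, 0.999, 0.032], [0.0, 0.032, -0.999], [-1.0, 0.002, -0.0]]
contact_force: [4.5, 0.1, -0.1]
width: 0.59
```

```bash
python3 knob.py pics/w19.png
```

```text
t 19.95 w 51.8940532837134 [0.5238 0.2456 0.332 ] F [ 4.45  0.08 -0.08] M [-0.08 -0.64  1.61] jawz yaw -88.2
```

Call:
{"api": "move_arm", "payload": {"motion": [[[0,0,0],0.04,0.03],[[0,0,0],0.08,0.03],[[0,0,0],0.12,0.03],[[0,0,0],0.16,0.03],[[0,0,0],0.2,0.03],[[0,0,0],0.22,0.03],[[0,0,0],0.22,0.03]]}}

```text
t: 20.58
tcp_pos: [0.5239, 0.2454, 0.332]
orientation: [[0.002, 0.982, -0.189], [0.001, -0.189, -0.982], [-1.0, 0.002, -0.002]]
contact_force: [4.4, 3.2, -1.2]
width: 0.591
```

```bash
python3 knob.py pics/w20.png
```

```text
t 20.5833 w 51.974692652354385 [0.5239 0.2454 0.332 ] F [ 4.39  3.22 -1.19] M [ 0.52 -0.68  0.04] jawz yaw -100.9
```

View pics/w20.png

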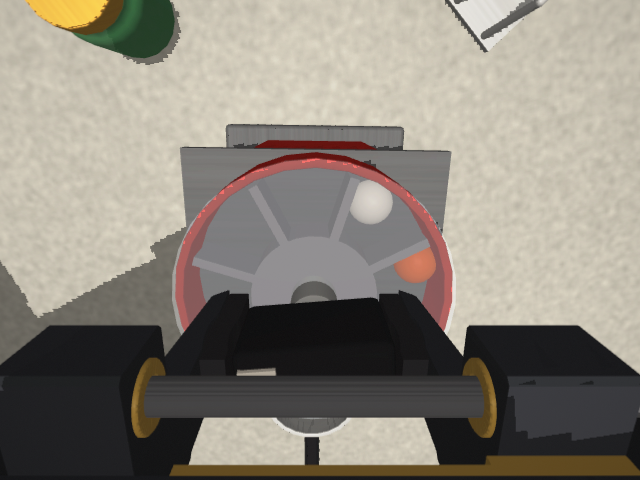

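The torque is back near 0, with the jaws at −100.9° (click 2 is −101.1°). Let go and wait for the marbles.

Call:
{"api": "move_arm", "payload": {"motion": [[[0,0,0],0,0.06],[[0,0,0],0,0.07],[[0,0,0],0,0.085],[[0,0,0],0,0.085],[[0,0,0],0,0.085],[[0,0,0],0,0.085],[[0,0,0],0,0.085],[[0,0,0],0,0.085],[[0,0,0],0,0.085],[[0,0,0],0,0.085]]}}

```text
t: 21.47
tcp_pos: [0.5235, 0.2452, 0.3317]
orientation: [[-0.0, 0.982, -0.189], [0.0, -0.189, -0.982], [-1.0, -0.0, -0.0]]
contact_force: [-0.1, 0.0, 0.4]
width: 0.967
```

```bash
python3 knob.py pics/w21.png; python3 - <<'E'
from h import *
s=shot("side","pics/s21.png");t=shot("top","pics/t21.png")
w=cv2.imread("pics/w21.png")
a=cv2.resize(s["img"][230:400,220:390],(400,400),interpolation=2)[:,:,::-1];b=cv2.resize(w,(533,400))[:,60:460]
cv2.imwrite("pics/c21.png",np.hstack([a,b]))
E
```

```text
t 21.4667 w 85.08619062343517 [0.5235 0.2452 0.3317] F [-0.05  0.04  0.42] M [-0.08 -0.03  0.02] jawz yaw -100.9
```

View pics/c21.png

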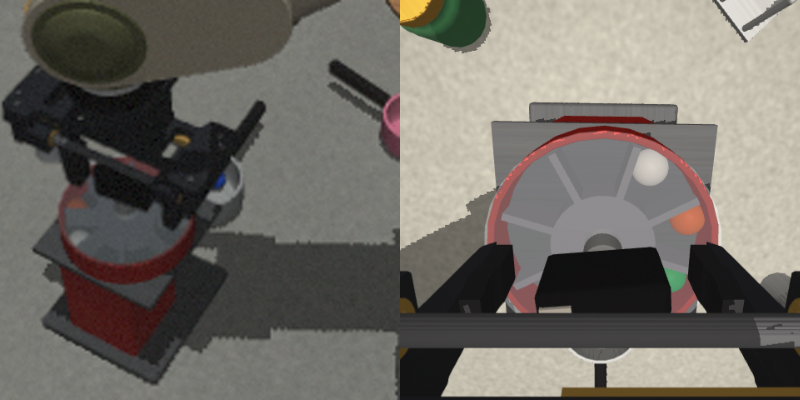

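The side view is partly blocked: blue is visible in the pan, yellow unclear, and the bar is tilted about 5°. I'll rise and shift to see both knob and pan.

Call:
{"api": "move_arm", "payload": {"motion": [[[-0.035,0,0],0,0.085],[[-0.07,0,0.01],0,0.085],[[-0.09,0,0.04],0,0.085],[[-0.1,0,0.07],0,0.085],[[-0.1,0,0.09],0,0.085],[[-0.1,0,0.09],0,0.085]]}}

```text
t: 22.12
tcp_pos: [0.506, 0.1543, 0.4327]
orientation: [[0.002, 0.981, -0.192], [-0.001, -0.192, -0.981], [-1.0, 0.002, 0.0]]
contact_force: [-0.3, 0.3, 0.4]
width: 0.965
```

```bash
python3 knob.py pics/w22.png
```

```text
t 22.1167 w 84.96326086799311 [0.506  0.1543 0.4327] F [-0.28  0.31  0.38] M [-0.   -0.08  0.03] jawz yaw -101.1
```

View pics/w22.png

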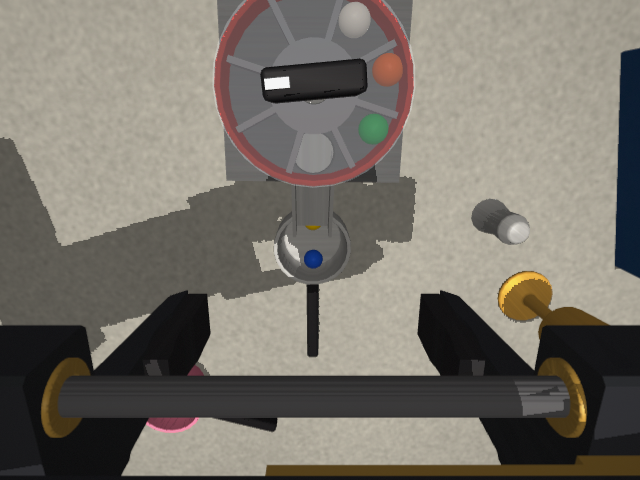

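Yellow shows at (313,227) in the pan just under the chute's lip and blue at (313,259); green, orange and white are still in the drum. I measure the knob's angle.

```bash
python3 - <<'E'
from h import *
w=shot("wrist");im=w["img"]
m=(im.max(2)<60).astype(np.uint8);k=np.zeros_like(m);k[50:112,250:376]=m[50:112,250:376]
n,l,st,ce=cv2.connectedComponentsWithStats(k);i=1+st[1:,4].argmax();print(st[i])
mk=(l==i)|((im.min(2)>200)&(np.indices(k.shape)[0]<95)&(np.indices(k.shape)[1]<295)&(np.indices(k.shape)[1]>255)&(np.indices(k.shape)[0]>70))
q=np.argwhere(mk&(np.indices(k.shape)[0]<105))[:,::-1].astype(np.float32)
P=onz(w,q,.204)[:,:2].astype(np.float32)
vx,vy,x0,y0=cv2.fitLine(P,2,0,.01,.01).ravel();print("bar yaw",np.degrees(np.arctan2(vy,vx))%180,"knob",78.9-np.degrees(np.arctan(vy/vx)))
# mark
q2=np.argwhere((im.min(2)>200)&(np.indices(k.shape)[0]<95)&(np.indices(k.shape)[1]<295)&(np.indices(k.shape)[1]>258)&(np.indices(k.shape)[0]>70))[:,::-1].astype(np.float32)
P=onz(w,q2,.204)[:,:2].astype(np.float32);vx,vy,x0,y0=cv2.fitLine(P,2,0,.01,.01).ravel();print("mark yaw",np.degrees(np.arctan(vy/vx)),len(q2),(x0,y0))
ax=np.array([.5240,.2455]);d=ax-[x0,y0];print("axis-mark yaw",np.degrees(np.arctan2(d[1],d[0])))
for n,p,z in (("blue",(313,259),.015),("yel",(313,227),.015)): print(n,onz(w,[p],z))
a=im[0:300,200:430];cv2.imwrite("pics/w22c.png",cv2.resize(a,None,fx=2,fy=2,interpolation=2)[:,:,::-1])
E
```

```text
[ 261   62  107   44 3401]
bar yaw 174.09517 knob 84.80483
mark yaw -6.068171 264 (np.float32(0.50525916), np.float32(0.24738342))
axis-mark yaw -5.738837633954909
blue [[0.49158171 0.08808696 0.015     ]]
yel [[0.49832029 0.12240666 0.015     ]]
```

View pics/w22c.png

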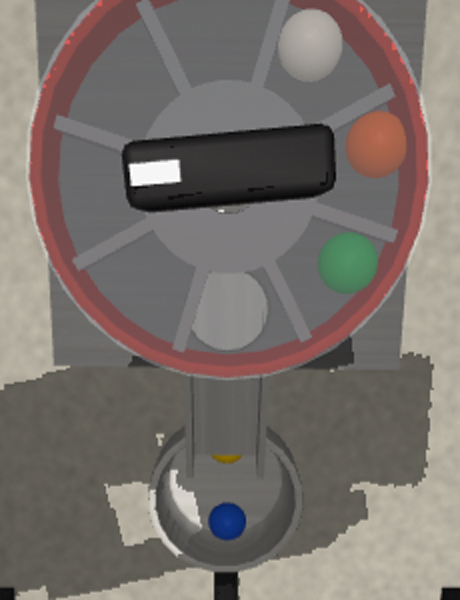

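The knob rests at about 85° (1.48 rad), inside 1.42–1.72, and both marbles are in the pan 16–19 mm from its centre. So the second stage is met. Back down for a fresh lengthwise hold.

Call:
{"api": "move_arm", "payload": {"motion": [[[0,0,-0.03],0,0.085],[[0,0,-0.065],0,0.085],[[0.02,0,-0.088],0,0.085],[[0.05,0,-0.093],0,0.085],[[0.08,0,-0.093],0,0.085],[[0.1,0,-0.093],0,0.085],[[0.1,0,-0.093],0,0.085]]}}

```text
t: 22.8
tcp_pos: [0.5234, 0.2494, 0.327]
orientation: [[-0.009, 0.982, -0.187], [-0.002, -0.187, -0.982], [-1.0, -0.008, 0.003]]
contact_force: [-0.0, 0.4, -0.3]
width: 0.963
```

```bash
python3 knob.py pics/w23.png;  python3 -c "
from h import *
print(go([.5237,.2454,.332]))"
```

```text
t 22.8 w 84.7824561587183 [0.5234 0.2494 0.327 ] F [-0.01  0.42 -0.34] M [ 0.01 -0.07 -0.02] jawz yaw -100.8
[-0.00219678  0.00048899  0.00378283]
```

View pics/w23.png

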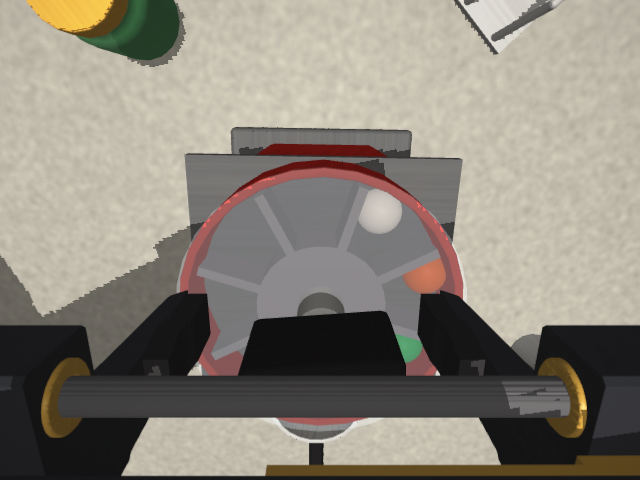

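Call:
{"api": "move_arm", "payload": {"motion": [[[0,0,0.003],0,0.085],[[0,0,0.003],0,0.085]]}}

```text
t: 23.02
tcp_pos: [0.5237, 0.2452, 0.3333]
orientation: [[0.003, 0.982, -0.189], [0.001, -0.189, -0.982], [-1.0, 0.002, -0.001]]
contact_force: [0.0, -0.4, 0.3]
width: 0.964
```

Centred at (0.5237,0.2452,0.333). Close on the bar's ends, then turn one click slowly.

Call:
{"api": "move_arm", "payload": {"motion": [[[0,0,0],0,0.07],[[0,0,0],0,0.06],[[0,0,0],0,0.05],[[0,0,0],0,0.04],[[0,0,0],0,0.03],[[0,0,0],0,0.03],[[0,0,0],0,0.03],[[0,0,0],0,0.03]]}}

```text
t: 23.68
tcp_pos: [0.5239, 0.245, 0.332]
orientation: [[0.002, 0.982, -0.189], [-0.0, -0.189, -0.982], [-1.0, 0.002, -0.0]]
contact_force: [4.2, -1.6, 0.5]
width: 0.59
```

Call:
{"api": "move_arm", "payload": {"motion": [[[0,0,0],0.04,0.03],[[0,0,0],0.08,0.03],[[0,0,0],0.12,0.03],[[0,0,0],0.16,0.03],[[0,0,0],0.2,0.03]]}}

```text
t: 24.1
tcp_pos: [0.5237, 0.2454, 0.3322]
orientation: [[0.002, 0.925, -0.38], [-0.0, -0.38, -0.925], [-1.0, 0.002, -0.001]]
contact_force: [3.3, 0.9, 1.9]
width: 0.593
```

```bash
python3 knob.py pics/w24.png
```

```text
t 24.1 w 52.17777822297965 [0.5237 0.2454 0.3322] F [3.35 0.86 1.87] M [-0.1  -0.62  1.22] jawz yaw -112.3
```

View pics/w24.png

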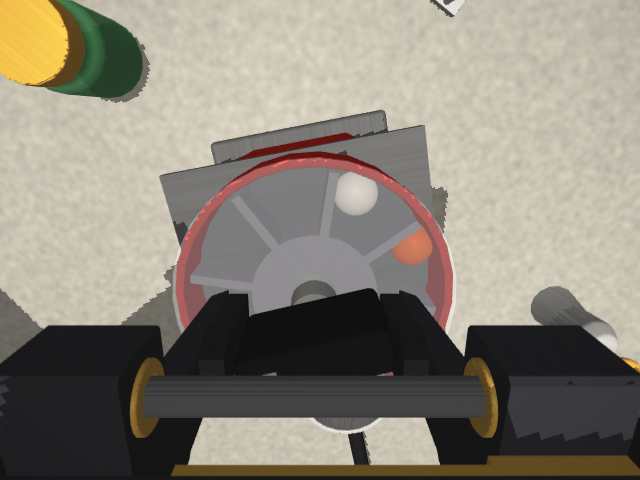

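The bar slipped: the knob stays at about 86° against 1.2 N·m, so a marble is probably binding behind a spoke. I back off to free it (not below half-way), then turn forward briskly, as in the first click.

Call:
{"api": "move_arm", "payload": {"motion": [[[0,0,0],-0.1,0.03],[[0,0,0],-0.2,0.03],[[0,0,0],-0.28,0.03],[[0,0,0],-0.34,0.03],[[0,0,0],-0.38,0.03],[[0,0,0],-0.38,0.03]]}}

```text
t: 24.65
tcp_pos: [0.5239, 0.2451, 0.3322]
orientation: [[0.002, 1.0, -0.008], [0.0, -0.008, -1.0], [-1.0, 0.002, -0.0]]
contact_force: [5.9, -0.6, 3.2]
width: 0.596
```

```bash
python3 knob.py pics/w25.png
```

```text
t 24.65 w 52.43818323027028 [0.5239 0.2451 0.3322] F [ 5.88 -0.59  3.18] M [-0.12 -0.83 -0.03] jawz yaw -90.5
```

View pics/w25.png

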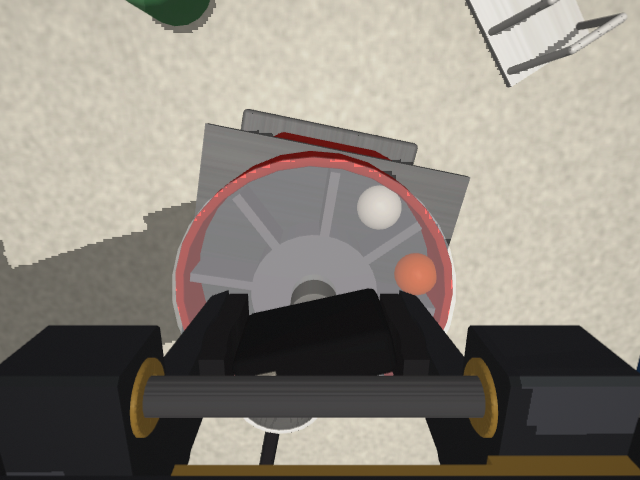

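The knob moved back freely with the jaws, to about 64°, and the marbles are loose mid-pocket. Now forward briskly to bring it back to click 2.

Call:
{"api": "move_arm", "payload": {"motion": [[[0,0,0],0.12,0.03],[[0,0,0],0.24,0.03],[[0,0,0],0.36,0.03],[[0,0,0],0.45,0.03],[[0,0,0],0.45,0.03]]}}

```text
t: 25.12
tcp_pos: [0.5237, 0.2453, 0.3322]
orientation: [[0.002, 0.895, -0.446], [0.0, -0.446, -0.895], [-1.0, 0.001, -0.001]]
contact_force: [4.5, -0.7, 3.8]
width: 0.594
```

```bash
python3 knob.py pics/w26.png
```

```text
t 25.1167 w 52.306265653040086 [0.5237 0.2453 0.3322] F [ 4.55 -0.73  3.81] M [-0.14 -0.75  0.69] jawz yaw -116.5
```

View pics/w26.png

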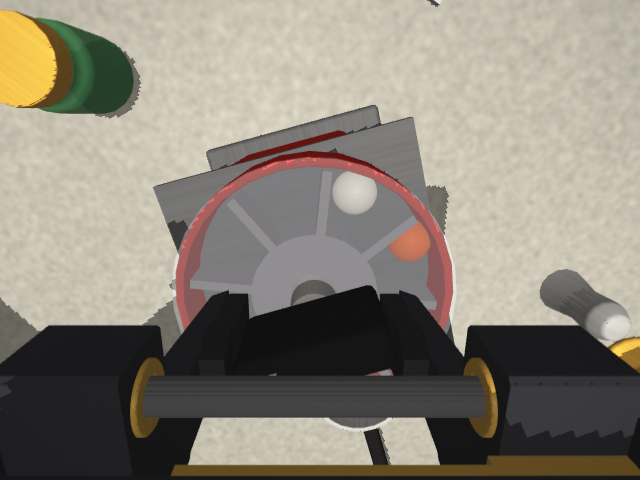

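Torque builds again as the spokes meet the marbles. It held 1.6 N·m when the bar was flush in the jaws and slipped only when gripped 5° askew. So I let go at click 2, align exactly, and grip flush.

Call:
{"api": "move_arm", "payload": {"motion": [[[0,0,0],0,0.06],[[0,0,0],0,0.075],[[0,0,0],0,0.085],[[0,0,0],0,0.085],[[0,0,0],-0.12,0.085],[[0,0,0],-0.24,0.085],[[0,0,0],-0.34,0.085],[[0,0,0],-0.34,0.085]]}}

```text
t: 25.83
tcp_pos: [0.5233, 0.2452, 0.3315]
orientation: [[-0.001, 0.993, -0.116], [-0.0, -0.116, -0.993], [-1.0, -0.001, 0.0]]
contact_force: [-0.3, -0.2, 0.2]
width: 0.969
```

```bash
python3 knob.py pics/w27.png; python3 - <<'E'
from h import *
w=shot("wrist");im=w["img"]
m=(im.max(2)<30).astype(np.uint8);m[:290]=0;m[345:]=0;m[:,:226]=0;m[:,418:]=0
# top edge of bar's upper far edge per column
xs=np.arange(275,360,5);e=[np.where(m[:,x])[0].min() for x in xs];print(list(zip(xs,e)))
p=np.polyfit(xs,e,1);print("tilt deg",np.degrees(np.arctan(p[0])))
E
```

```text
t 25.8333 w 85.29053187463937 [0.5233 0.2452 0.3315] F [-0.25 -0.22  0.2 ] M [-0.07 -0.09 -0.04] jawz yaw -96.7
[(np.int64(275), np.int64(300)), (np.int64(280), np.int64(300)), (np.int64(285), np.int64(301)), (np.int64(290), np.int64(301)), (np.int64(295), np.int64(301)), (np.int64(300), np.int64(301)), (np.int64(305), np.int64(301)), (np.int64(310), np.int64(301)), (np.int64(315), np.int64(302)), (np.int64(320), np.int64(302)), (np.int64(325), np.int64(302)), (np.int64(330), np.int64(302)), (np.int64(335), np.int64(302)), (np.int64(340), np.int64(302)), (np.int64(345), np.int64(302)), (np.int64(350), np.int64(303)), (np.int64(355), np.int64(303))]
tilt deg 1.8530406308264207
```

View pics/w27.png

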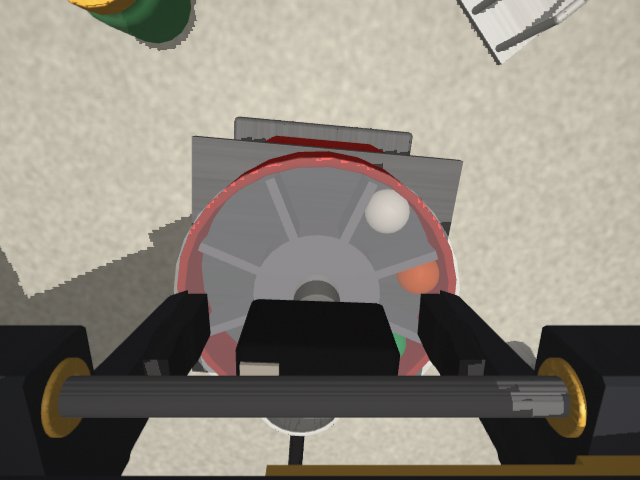

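The knob rests at 87.5°, well on click 2. Align (+0.03), grip flush and turn.

Call:
{"api": "move_arm", "payload": {"motion": [[[0,0,0],0.03,0.07],[[0,0,0],0.03,0.06],[[0,0,0],0.03,0.05],[[0,0,0],0.03,0.04],[[0,0,0],0.03,0.03],[[0,0,0],0.03,0.03],[[0,0,0],0.03,0.03],[[0,0,0],0.03,0.03],[[0,0,0],0.03,0.03]]}}

```text
t: 26.68
tcp_pos: [0.5239, 0.2451, 0.3318]
orientation: [[0.001, 0.989, -0.15], [0.0, -0.15, -0.989], [-1.0, 0.001, -0.0]]
contact_force: [5.7, -0.6, -1.4]
width: 0.587
```

Call:
{"api": "move_arm", "payload": {"motion": [[[0,0,0],0.04,0.03],[[0,0,0],0.08,0.03],[[0,0,0],0.12,0.03],[[0,0,0],0.16,0.03],[[0,0,0],0.2,0.03],[[0,0,0],0.24,0.03]]}}

```text
t: 27.18
tcp_pos: [0.5238, 0.2452, 0.3318]
orientation: [[0.001, 0.924, -0.381], [0.0, -0.381, -0.924], [-1.0, 0.001, -0.001]]
contact_force: [3.5, 0.1, -0.7]
width: 0.588
```

```bash
python3 knob.py pics/w28.png
```

```text
t 27.1833 w 51.712007658621985 [0.5238 0.2452 0.3318] F [ 3.46  0.07 -0.66] M [ 0.14 -0.43  0.97] jawz yaw -112.4
```

View pics/w28.png

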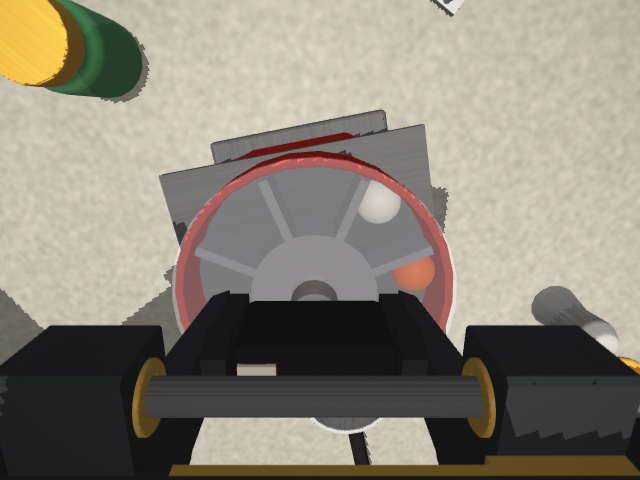

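Flush this time, and the knob follows at about 101°. Continue to the third click.

Call:
{"api": "move_arm", "payload": {"motion": [[[0,0,0],0.04,0.03],[[0,0,0],0.08,0.03],[[0,0,0],0.12,0.03],[[0,0,0],0.16,0.03],[[0,0,0],0.2,0.03],[[0,0,0],0.24,0.03],[[0,0,0],0.28,0.03]]}}

```text
t: 27.82
tcp_pos: [0.5238, 0.2453, 0.332]
orientation: [[0.002, 0.784, -0.621], [0.0, -0.621, -0.784], [-1.0, 0.001, -0.001]]
contact_force: [5.1, -0.1, -0.5]
width: 0.591
```

```bash
python3 knob.py pics/w29.png
```

```text
t 27.8167 w 51.97776248752938 [0.5238 0.2453 0.332 ] F [ 5.14 -0.08 -0.49] M [ 0.04 -0.66  0.09] jawz yaw -128.4
```

View pics/w29.png

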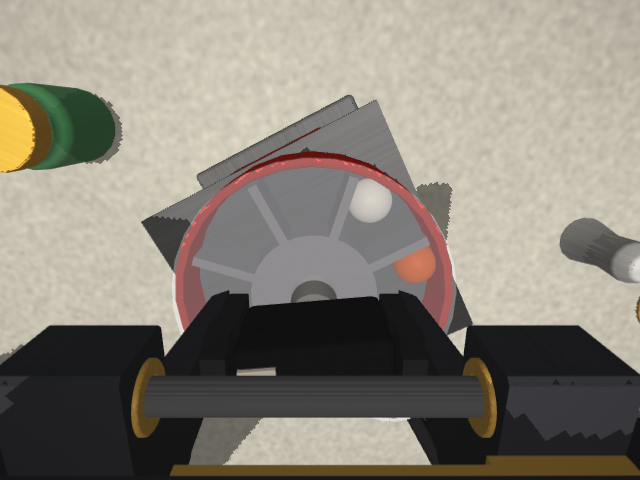

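Call:
{"api": "move_arm", "payload": {"motion": [[[0,0,0],0.04,0.03],[[0,0,0],0.08,0.03],[[0,0,0],0.12,0.03],[[0,0,0],0.16,0.03],[[0,0,0],0.2,0.03],[[0,0,0],0.24,0.03],[[0,0,0],0.28,0.03],[[0,0,0],0.32,0.03],[[0,0,0],0.36,0.03],[[0,0,0],0.39,0.03],[[0,0,0],0.39,0.03]]}}

```text
t: 28.78
tcp_pos: [0.5234, 0.2451, 0.3321]
orientation: [[0.0, 0.489, -0.872], [-0.0, -0.872, -0.489], [-1.0, 0.0, -0.0]]
contact_force: [1.7, -0.9, 2.8]
width: 0.595
```

```bash
python3 knob.py pics/w30.png
```

```text
t 28.7833 w 52.34600140484736 [0.5234 0.2451 0.3321] F [ 1.68 -0.94  2.82] M [-0.14 -0.07 -0.11] jawz yaw -150.7
```

View pics/w30.png

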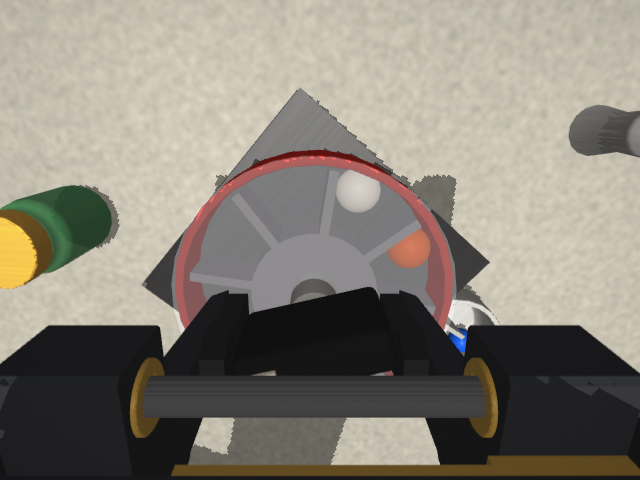

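The bar lags about 16° (knob near 124°). Let go, see where it rests, and realign.

Call:
{"api": "move_arm", "payload": {"motion": [[[0,0,0],0,0.06],[[0,0,0],0,0.075],[[0,0,0],0,0.085],[[0,0,0],0,0.085],[[0,0,0],-0.1,0.085],[[0,0,0],-0.14,0.085],[[0,0,0],-0.14,0.085]]}}

```text
t: 29.42
tcp_pos: [0.5234, 0.2452, 0.3316]
orientation: [[-0.0, 0.607, -0.794], [0.0, -0.794, -0.607], [-1.0, -0.0, 0.0]]
contact_force: [0.6, -0.6, 0.7]
width: 0.967
```

```bash
python3 knob.py pics/w31.png; python3 - <<'E'
from h import *
w=shot("wrist");im=w["img"];T=tool()
m=(im.max(2)<30).astype(np.uint8);m[:285]=0;m[345:]=0
xs=np.arange(275,360,5);e=[np.where(m[:,x])[0].min() for x in xs];p=np.polyfit(xs,e,1);ti=np.degrees(np.arctan(p[0]))
jz=np.degrees(np.arctan2(T[1,2],T[0,2]));print(e,"tilt",ti,"knob",78.9-(jz+90)+ti)
E
```

```text
t 29.4167 w 85.08626568192167 [0.5234 0.2452 0.3316] F [ 0.63 -0.55  0.73] M [-0.01  0.04 -0.04] jawz yaw -142.6
[np.int64(301), np.int64(301), np.int64(301), np.int64(301), np.int64(300), np.int64(301), np.int64(301), np.int64(300), np.int64(300), np.int64(300), np.int64(300), np.int64(300), np.int64(300), np.int64(300), np.int64(300), np.int64(300), np.int64(300)] tilt -0.870604149858056 knob 130.81611964883587
```

View pics/w31.png

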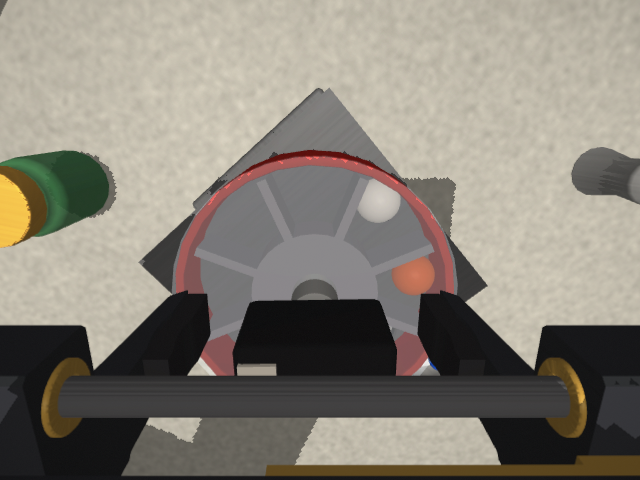

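The knob rests at 130.8° (2.283 rad), inside 2.206–2.506. Now I rise and turn back to look at the pan and knob.

```bash
python3 -c "
from h import *
print(go([.506,.154,.432]))"
```

```text
[-0.10031589  0.06207015  0.06908598]
```

Call:
{"api": "move_arm", "payload": {"motion": [[[-0.035,0,0],0,0.085],[[-0.07,0.01,0.01],-0.12,0.085],[[-0.1,0.03,0.03],-0.24,0.085],[[-0.1,0.045,0.05],-0.36,0.085],[[-0.1,0.06,0.065],-0.48,0.085],[[-0.1,0.062,0.069],-0.6,0.085],[[-0.1,0.062,0.069],-0.72,0.085],[[-0.1,0.062,0.069],-0.725,0.085]]}}

```text
t: 30.18
tcp_pos: [0.506, 0.1536, 0.4319]
orientation: [[0.0, 0.981, -0.191], [0.0, -0.191, -0.981], [-1.0, 0.0, -0.0]]
contact_force: [0.5, 0.2, -0.1]
width: 0.964
```

```bash
python3 knob.py pics/w32.png; python3 -c "
import cv2
a=cv2.imread('pics/w32.png')[0:300,200:430];cv2.imwrite('pics/w32c.png',cv2.resize(a,None,fx=2,fy=2,interpolation=2))"
```

```text
t 30.1833 w 84.80271077432414 [0.506  0.1536 0.4319] F [ 0.47  0.19 -0.08] M [ 0.   -0.08 -0.01] jawz yaw -101.0
```

View pics/w32c.png

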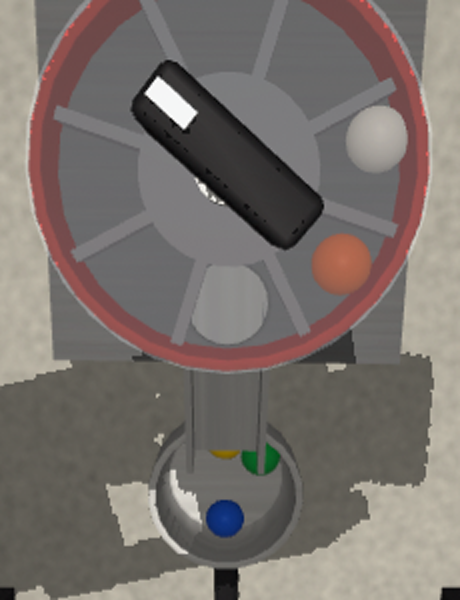

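Pan holds blue (225,518), green (260,458) and yellow (225,452). Orange and white remain in the drum, and the knob shows about 130.5° from the spokes. Now I measure the pan handle to pick it up.

```bash
python3 - <<'E'
from h import *
w=shot("wrist");im=w["img"];T=tool()
m=(im.max(2)<40).astype(np.uint8);m[:286]=0;m[360:]=0;m[:,:295]=0;m[:,335:]=0
n,l,st,ce=cv2.connectedComponentsWithStats(m);k=1+st[1:,4].argmax();print(st[k])
q=np.argwhere(l==k)[:,::-1].astype(float);P=onz(w,q,.04)[:,:2].astype(np.float32)
vx,vy,x0,y0=cv2.fitLine(P,2,0,.01,.01).ravel();d=np.array([vx,vy]);d*=np.sign(-d[1]);s=(P-[x0,y0])@d;end=np.array([x0,y0])+d*s.max()
print("handle dir",np.degrees(np.arctan2(d[1],d[0])),"end",end,"centre",end-.124*d)
g=end-.052*d;print("grasp",g,go([*g,.25]),go([*g,.181]))
E
```

```text
[308 286  11  71 733]
handle dir -100.838844 end [ 0.47155702 -0.0126635 ] centre [0.4948749  0.10912433]
grasp [0.4813355  0.03840882] [ 0.18173414 -0.00142905  0.11831395] [ 0.25073414 -0.00142481  0.11831512]
```

Call:
{"api": "move_arm", "payload": {"motion": [[[0,0,0.035],0,0.06],[[0.01,-0.001,0.07],0,0.045],[[0.03,-0.001,0.1],0,0.045],[[0.06,-0.001,0.117],0,0.045],[[0.1,-0.001,0.117],0,0.045],[[0.14,-0.001,0.117],0,0.045],[[0.18,-0.001,0.117],0,0.045],[[0.21,-0.001,0.117],0,0.045],[[0.235,-0.001,0.117],0,0.045],[[0.25,-0.001,0.117],0,0.045],[[0.25,-0.001,0.117],0,0.045]]}}

```text
t: 31.2
tcp_pos: [0.4821, 0.0397, 0.1791]
orientation: [[-0.006, 0.98, -0.197], [0.001, -0.197, -0.98], [-1.0, -0.006, 0.0]]
contact_force: [-0.9, -0.7, 0.6]
width: 0.511
```

```bash
python3 knob.py pics/w33.png
```

```text
t 31.2 w 44.99089970578755 [0.4821 0.0397 0.1791] F [-0.95 -0.75  0.56] M [-0.09 -0.05 -0.01] jawz yaw -101.4
```

View pics/w33.png

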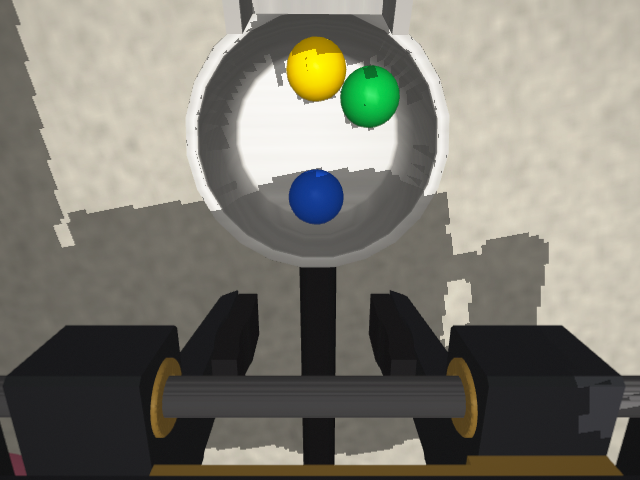

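All three marbles lie in the pan and the handle is centred between the fingers. Close, lift a little, then draw out from under the lip.

Call:
{"api": "move_arm", "payload": {"motion": [[[0,0,0],0,0.03],[[0,0,0],0,0.015],[[0,0,0],0,0],[[0,0,0],0,0],[[0,0,0],0,0],[[0,0,0],0,0],[[0,0,0],0,0],[[0,0,0],0,0]]}}

```text
t: 31.92
tcp_pos: [0.4826, 0.0393, 0.1821]
orientation: [[0.001, 0.981, -0.194], [-0.0, -0.194, -0.981], [-1.0, 0.001, 0.0]]
contact_force: [-0.6, -0.3, 4.6]
width: 0.128
```

Call:
{"api": "move_arm", "payload": {"motion": [[[-0.003,0,0],0,0],[[-0.007,0,0],0,0],[[-0.01,0,0.002],0,0],[[-0.011,0,0.006],0,0],[[-0.011,0,0.013],0,0],[[-0.011,0,0.022],0,0],[[-0.011,0,0.032],0,0],[[-0.011,0,0.043],0,0],[[-0.011,0,0.054],0,0],[[-0.011,0,0.064],0,0],[[-0.011,0,0.071],0,0],[[-0.011,0,0.075],0,0]]}}

```text
t: 32.92
tcp_pos: [0.4678, -0.0353, 0.1927]
orientation: [[0.0, 0.981, -0.195], [-0.0, -0.195, -0.981], [-1.0, 0.0, 0.0]]
contact_force: [0.0, -0.9, -2.2]
width: 0.13
```

```bash
python3 knob.py pics/w34.png
```

```text
t 32.9167 w 11.469649800660969 [ 0.4678 -0.0353  0.1927] F [ 0.04 -0.92 -2.24] M [-0.14  0.01 -0.01] jawz yaw -101.2
```

View pics/w34.png

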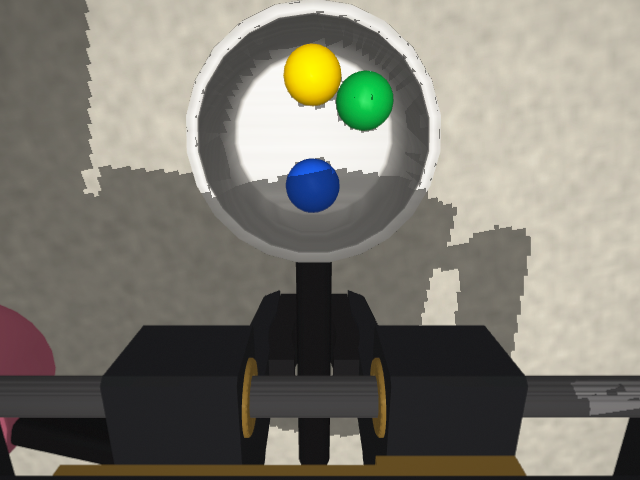

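```bash
python3 - <<'E'
from h import *
w=shot("wrist");T=tool()
c,R=circ(onz(w,[[187,132],[440,132],[313,263],[313,0]],T[2,3]-.181+.042));print("pan",c,R,(np.array([*c,0])-T[:3,3])@T[:3,:3])
w1=dict(w);T1=np.eye(4);T1[:3,:3]=[[-.001,.933,.36],[0,.36,-.933],[-1,0,0]];T1[:3,3]=[.5455,-.1845,.3604];w1["W"]=T1@np.array(w["T_tool_cam"])
print("pad w1",circ(onz(w1,[[138,300],[279,300],[208,236],[212,365],[160,256]],.006)))
im=cv2.imread("pics/t17.png")[:,:,::-1];hsv=cv2.cvtColor(np.ascontiguousarray(im),cv2.COLOR_RGB2HSV);m=cv2.inRange(hsv,(5,80,80),(20,255,255));n,l=cv2.connectedComponents(m)
t=shot("top");ct=max(cv2.findContours((l==l[239,400]).astype(np.uint8),0,1)[0],key=cv2.contourArea).reshape(-1,2);print("top",circ(onz(t,ct,.006)))
E
```

```text
pan [0.48028551 0.03209026] 0.03661270985377848 [ 0.19275292 -0.00088332 -0.06798565]
pad w1 (array([ 0.48749293, -0.30402491]), np.float64(0.06456842054190176))
top (array([ 0.48505357, -0.30254503]), np.float64(0.06389558427459424))
```

Pan radius reads 36.6 mm (a sign of slight droop). The pad is at (0.4865,-0.303) by two cameras agreeing to 2.5 mm. Lift and carry smoothly.

Call:
{"api": "move_arm", "payload": {"motion": [[[-0.006,0,0],0,0],[[-0.018,0,0],0,0],[[-0.034,0.001,0.003],0,0],[[-0.05,0.003,0.012],0,0],[[-0.064,0.006,0.026],0,0],[[-0.074,0.01,0.045],0,0],[[-0.08,0.015,0.068],0,0],[[-0.08,0.02,0.093],0,0],[[-0.08,0.025,0.119],0,0],[[-0.08,0.031,0.145],0,0],[[-0.08,0.037,0.171],0,0],[[-0.08,0.042,0.197],0,0]]}}

```text
t: 34.07
tcp_pos: [0.4711, -0.2363, 0.2732]
orientation: [[0.0, 0.981, -0.193], [-0.0, -0.193, -0.981], [-1.0, 0.0, 0.0]]
contact_force: [-0.3, 0.7, -2.2]
width: 0.132
```

Call:
{"api": "move_arm", "payload": {"motion": [[[0,0.005,0.025],0,0],[[0,0.011,0.05],0,0],[[0,0.016,0.073],0,0],[[0,0.02,0.093],0,0],[[0,0.023,0.109],0,0],[[0,0.026,0.121],0,0],[[0,0.028,0.129],0,0],[[0,0.029,0.133],0,0],[[0,0.029,0.133],0,0],[[0,0.029,0.133],0,0]]}}

```text
t: 34.9
tcp_pos: [0.4738, -0.371, 0.2727]
orientation: [[-0.0, 0.981, -0.193], [0.001, -0.193, -0.981], [-1.0, -0.0, -0.001]]
contact_force: [-0.1, -1.2, -2.7]
width: 0.126
```

```bash
python3 knob.py pics/w35.png; python3 - <<'E'
from h import *
s=shot("side","pics/s35.png")
cv2.imwrite("pics/s35c.png",cv2.resize(s["img"][130:300,270:440],None,fx=3,fy=3,interpolation=2)[:,:,::-1])
E
```

```text
t 34.9 w 11.061713942393029 [ 0.4738 -0.371   0.2727] F [-0.06 -1.16 -2.69] M [-0.24 -0.03 -0.03] jawz yaw -101.1
```

View pics/w35.png

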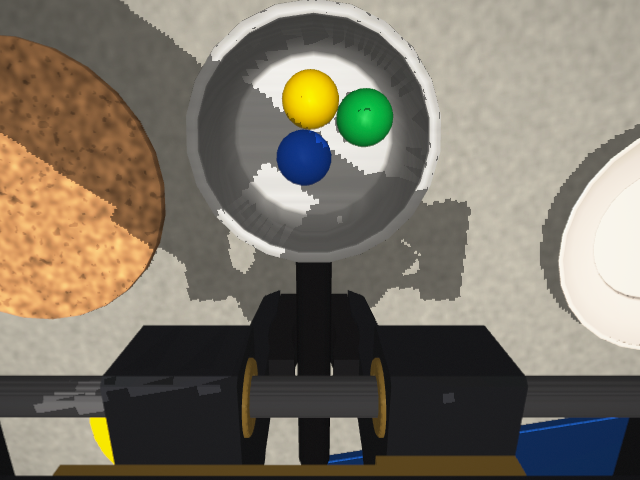

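View pics/s35c.png

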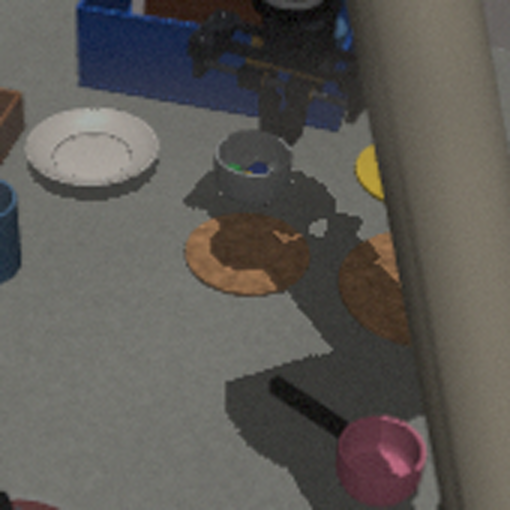

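The pan is directly above the small pad, which it hides from the wrist camera, with the marbles settled. Lower it.

Call:
{"api": "move_arm", "payload": {"motion": [[[0.008,0,0],0,0],[[0.022,0,0],0,0],[[0.038,0,0],0,0],[[0.052,0,0],0,0],[[0.064,0,0],0,0],[[0.072,0,0],0,0],[[0.077,0,0],0,0],[[0.08,0,0],0,0],[[0.082,0,0],0,0],[[0.084,0,0],0,0],[[0.085,0,0],0,0],[[0.085,0,0],0,0]]}}

```text
t: 36.0
tcp_pos: [0.4738, -0.3718, 0.1883]
orientation: [[0.001, 0.981, -0.194], [-0.001, -0.194, -0.981], [-1.0, 0.001, 0.001]]
contact_force: [-0.1, -0.2, -0.7]
width: 0.134
```

```bash
python3 knob.py pics/w36.png; python3 - <<'E'
from h import *
s=shot("side","pics/s36.png")
cv2.imwrite("pics/s36c.png",cv2.resize(s["img"][150:280,290:420],None,fx=4,fy=4,interpolation=2)[:,:,::-1])
E
```

```text
t 36.0 w 11.786356097853343 [ 0.4738 -0.3718  0.1883] F [-0.13 -0.24 -0.71] M [-0.1  -0.02  0.  ] jawz yaw -101.2
```

View pics/s36c.png

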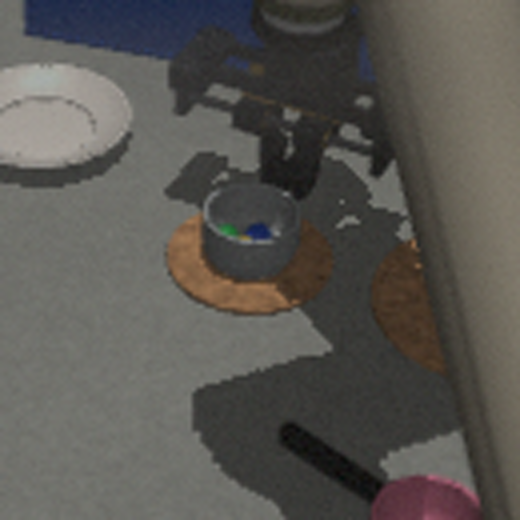

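View pics/w36.png

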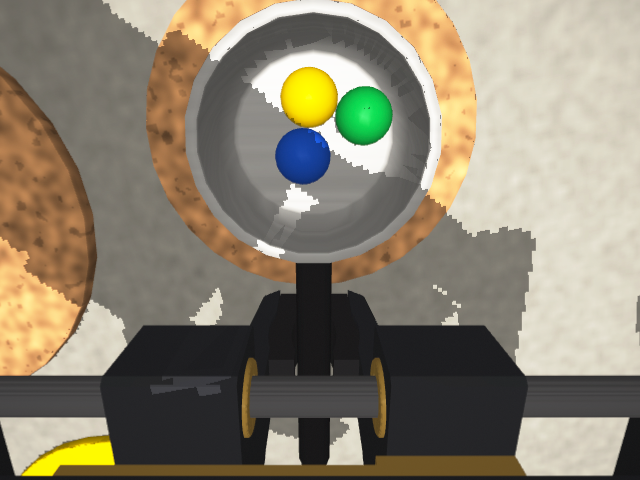

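The pan sits centred on the pad in both views and is already mostly supported. Lower 1 mm more, release gently, rise.

Call:
{"api": "move_arm", "payload": {"motion": [[[0.001,0,0],0,0],[[0.001,0,0],0,0.014],[[0.001,0,0],0,0.02],[[0.001,0,0],0,0.03],[[0.001,0,0],0,0.04],[[0.001,0,0],0,0.045],[[0.001,0,0],0,0.045],[[-0.02,0,0],0,0.045],[[-0.05,0,0],0,0.045],[[-0.09,0,0],0,0.045],[[-0.13,0,0],0,0.045],[[-0.15,0,0],0,0.045]]}}

```text
t: 37.1
tcp_pos: [0.4738, -0.3715, 0.3427]
orientation: [[0.004, 0.981, -0.194], [-0.005, -0.194, -0.981], [-1.0, 0.005, 0.004]]
contact_force: [-0.2, -0.1, 0.2]
width: 0.51
```

Call:
{"api": "move_arm", "payload": {"motion": [[[0,0,0],0,0.045],[[0,0,0],0,0.045],[[0,0,0],0,0.045]]}}

```text
t: 37.35
tcp_pos: [0.4735, -0.3715, 0.3364]
orientation: [[-0.002, 0.981, -0.194], [0.002, -0.194, -0.981], [-1.0, -0.002, -0.002]]
contact_force: [0.3, -0.0, -0.6]
width: 0.511
```

```bash
python3 knob.py pics/w37.png; python3 - <<'E'
from h import *
s=shot("side","pics/s37.png");w=shot("wrist");t=shot("top","pics/t37.png");im=w["img"]
hs=cv2.cvtColor(im,cv2.COLOR_RGB2HSV)
cv2.imwrite("pics/s37c.png",np.hstack([cv2.resize(s["img"][285:395,225:335],(400,400),interpolation=2),cv2.resize(t["img"][190:260,185:255],(400,400),interpolation=2)])[:,:,::-1])
E
```

```text
t 37.35 w 44.976281319905475 [ 0.4735 -0.3715  0.3364] F [ 0.33 -0.05 -0.64] M [-0.05 -0.13 -0.01] jawz yaw -101.2
```

View pics/w37.png

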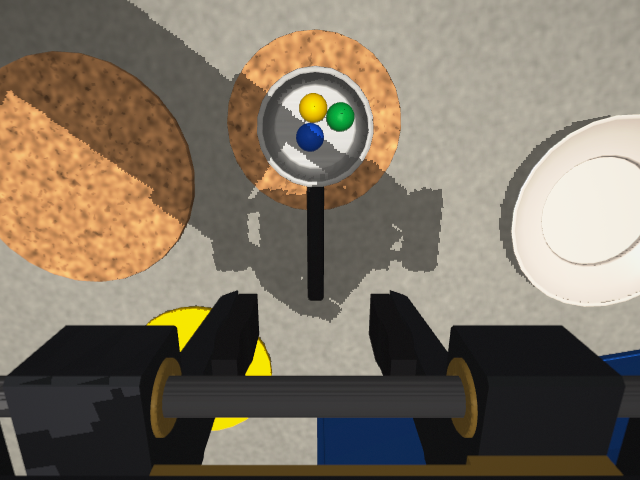

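View pics/s37c.png

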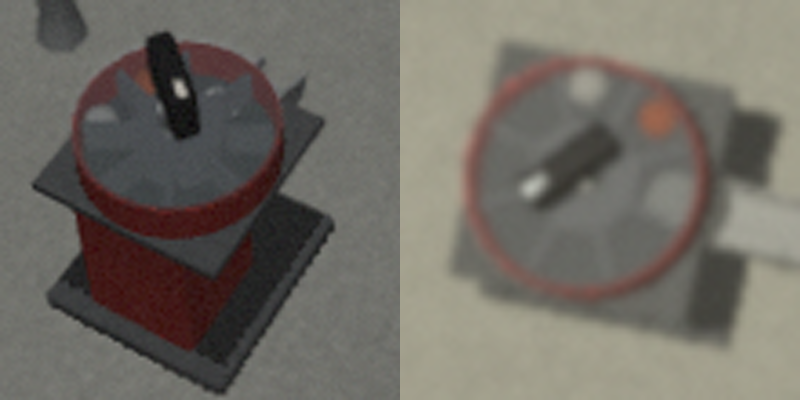

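```bash
python3 - <<'E'
from h import *
w=shot("wrist")
a=circ(onz(w,[[228,120],[401,120],[314,29],[314,210]],.006));b=circ(onz(w,[[258,126],[373,126],[315,66],[315,187]],.048))
print("pad",a,"pan",b,np.linalg.norm(a[0]-b[0]))
t=shot("top");p=onz(t,[[185+135/5.714,190+190/5.714],[185+205/5.714,190+140/5.714]],.204);d=p[1]-p[0];print("knob",(78.9-np.degrees(np.arctan2(d[1],d[0]))))
print(r.get_state()["t"])
r.finish_job()
E
```

```text
pad (array([ 0.48611227, -0.30364627]), np.float64(0.06443535922754999)) pan (array([ 0.48652173, -0.30505529]), np.float64(0.03736095391900892)) 0.0014673112856645625
knob 132.55441875832847
37.65
the job is handed in; nothing more can be done
```

The job is handed in at about 37.7 s. The steel pan stands released on the small cork pad with the blue, yellow and green marbles in it; the hand-in gave no verdict.

**Last checks**
- The pan's centre is about 1.5 mm from the pad's centre.
- The orange and white marbles are still in the drum, and the gripper is clear of everything.
- Three readings put the knob at 130.4° (spokes), 130.8° (bar) and 132.6° (top camera). That is inside the allowed 126–144° but about 3–5° short of the exact third click.
- I saw none of the other wares move and never steered near them, but I did not measure their positions at the end.

**What went wrong on the way**
- The knob bound firmly, up to about 1.6 N·m against the 0.13 N·m detent, probably from marbles pressing on the spokes. My first grip, across the bar's thickness, slipped on the second click. I then gripped the bar by its ends.
- After the first release on click 2 (about 85°), the third turn slipped. I backed the knob to about 64°, brought it forward and released it on click 2 again (about 87.5°), then gripped afresh and turned it to click 3.
- If the judge needs the knob never to go back once click 2 is met, that back-turn is the one doubtful point.

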